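# Clip two spindles on the microscope feed stage and run it to the index

### The job

Load the feed stage for inspection: press the long spindle down into the spring clips of the long rail and the short spindle into those of the short rail, each until it snaps fully home in both its clips. Then, with both loaded, turn only the small inner knob until the pointer on the carriage lines up with the index fin, to within 3 mm. Do not turn the outer ring or shift the index marker, and leave the other things on the bench where they are.

Things in the scene. Friction and masses are not known exactly. Their poses are not given: they have to be found in the camera images.
- long_spindle: The long spindle, loose: bare aluminium bar, 190 mm overall, lying on the bench. Round 16 mm shaft, 158 mm long between square end blocks 26 x 26 x 16 mm (so it does not roll; its axis is 13 mm above the bench). Same both ends. Origin mid-length on the axis; x axis along the shaft. About 130 g.
- short_spindle: The short spindle, loose: bare aluminium bar, 130 mm overall, lying on the bench. Round 16 mm shaft, 98 mm long between square end blocks 26 x 26 x 16 mm (so it does not roll; its axis is 13 mm above the bench). Same both ends. Origin mid-length on the axis; x axis along the shaft. About 100 g.
- stage: Feed stage, fixed to the bench: black plate 250 (x) x 380 (y) x 22 mm that carries the carriage, index and knobs. Origin at bench height under the carriage's start; the plate reaches 150 mm to its +y and 230 mm to its -y. Its x axis points away from the robot (small yaw varies): both clip rails run along x and the carriage feeds along +x.
- carriage: Dark steel plate 200 x 195 mm on the stage, deck 36 mm above the bench, travelling up to 42 mm in stage +x. It carries two parallel clip rails along x, 95 mm apart: long rail on the left (+y), short rail on the right. Each has two clips opening upward: a pair of upright sprung steel jaws, 14 mm long in x, 34 mm wide over all, top 83 mm above the bench.
- home_long (a point): Where the mid-point of the long spindle's axis lies when fully home, 64 mm above the bench, 28 mm above the deck; axes as the stage. The two clips stand 58 mm either side along x (102 mm free between them). Flared mouth 30 mm wide. The shaft rests on the lips 14 mm above home; about 12 to 20 N straight down snaps it past them (7 mm above home) onto a solid seat.
- home_short (a point): The same for the short rail, 95 mm to the -y side of home_long: where the mid-point of the short spindle's axis lies when fully home. Same clips, heights and force, but the clips stand 32 mm either side of this point along x (50 mm free between them).
- pointer (a point): Outer end of the steel pointer on the -y edge of the carriage: an upright fin 4 mm thick in x, top 46 mm above the bench (this point 44 mm); it travels with the carriage along stage x.
- index_mark (a point): The index: face of the steel fin (4 mm thick in x, top 46 mm above the bench) of a small grey marker on the stage, beside the pointer's path and 14 to 22 mm ahead of it in stage +x at the start. Pointer and this point must get the same stage x. The marker can slide along x if pushed.
- knob_grip (a point): On the upright axis of the inner knob, at the height to grip, 98.5 mm above the bench. The knob, at the -y end of the stage, is a plain aluminium cylinder, 32 mm diameter, from 70.5 to 112.5 mm above the bench. Origin fixed; only its yaw changes.
- inner_knob: The inner knob itself, origin at its lower edge on its axis. Clockwise seen from above feeds the carriage in stage +x, 16 mm per rad, no backlash; it needs less than 0.15 N m and stays where it is left. The carriage is fed by this knob only, not pushed. It can turn 0.37 rad anticlockwise and 2.6 rad clockwise from the start.
- ring_mark (a point): White line on the outer ring, 34 mm from the knob axis. The ring, coaxial with the inner knob and just below it, is a black ribbed disc of 72 mm diameter, top 68.5 mm above the bench. It turns on its own and must not be turned.
- objective_a: Bystander, loose: a steel microscope objective, 29 mm diameter, 44 mm tall, standing. Origin at its underside or, for lying tools, near its middle.
- objective_b: Bystander, loose: a dark steel microscope objective, 33 mm diameter, 52 mm tall, standing. Origin at its underside or, for lying tools, near its middle.
- cleaner_bottle: Bystander, loose: a small capped bottle, 44 mm diameter, 90 mm tall. Origin at its underside or, for lying tools, near its middle.
- lens_brush: Bystander, loose: a lens brush, 150 mm, lying. Origin at its underside or, for lying tools, near its middle.
- screwdriver: Bystander, loose: a screwdriver, 170 mm, lying. Origin at its underside or, for lying tools, near its middle.
- slide_box: Bystander, loose: a closed grey box for slides, 100 x 85 x 35 mm. Origin at its underside or, for lying tools, near its middle.
- dish: Bystander, loose: a shallow white dish, 90 mm diameter, 16 mm high. Origin at its underside or, for lying tools, near its middle.
- parts_tray: Bystander, loose: an empty aluminium tray, 100 x 90 x 30 mm. Origin at its underside or, for lying tools, near its middle.
There are look-alikes about, which are no part of the job. Leave any black or turquoise look-alike of the long_spindle alone.

How it is judged:
On the way, in this order (a step that is already met when the one before it is completed fails the run):
1. both spindles snapped home in the clips of their own rails (x of long_spindle in the frame of home_long between -0.012 and 0.012 m and y of long_spindle in the frame of home_long between -0.0025 and 0.0025 m and z of long_spindle in the frame of home_long between -0.003 and 0.0025 m and angle between the x axis of long_spindle and the x axis of home_long, either way round below 0.05 rad and x of short_spindle in the frame of home_short between -0.012 and 0.012 m and y of short_spindle in the frame of home_short between -0.0025 and 0.0025 m and z of short_spindle in the frame of home_short between -0.003 and 0.0025 m and angle between the x axis of short_spindle and the x axis of home_short, either way round below 0.05 rad), for 0.2 s.
2. the carriage is being fed by the fingers turning the inner knob, before it reaches the index (contact force between the fingers and inner_knob above 1 N and distance of pointer from where it was at the start of the episode above 0.003 m and x of pointer in the frame of index_mark below -0.0035 m).
3. pointer of the loaded carriage lined up with the index (all of step 1 and x of pointer in the frame of index_mark between -0.003 and 0.003 m), for 0.2 s.
At the end, for the whole second after the job is handed in: Each spindle lies home in both clips of its own rail (its middle within 12 mm along the rail, 2.5 mm across it and 2.5 mm in height (3 mm below) of the home point, parallel within 0.05 rad), at rest, and the pointer is within 3 mm of the index along the feed direction with the carriage at rest (all of step 3 and linear speed of each of long_spindle, short_spindle below 0.01 m/s and linear speed of carriage below 0.005 m/s); the robot touches nothing.
It fails at once if the outer ring is turned (its mark moves more than 6 mm, about 10 degrees) (distance of ring_mark from where it was at the start of the episode above 0.006 m).
It fails at once if the index marker is shifted by more than 2 mm (distance of index_mark from where it was at the start of the episode above 0.002 m).
It fails at once if a bystander is knocked or moved by more than 30 mm (distance of any of objective_a, objective_b, cleaner_bottle, lens_brush, screwdriver, slide_box, dish, parts_tray from where it was at the start of the episode above 0.03 m).
It also fails if it takes over 67 s, if anything falls off the work surface, if the arm or the gripper's body presses on something with over 40 N, if the wrist force passes 120 N, or if a joint passes its speed limit or range.

### The arm

A 6-joint arm with a two-finger parallel gripper is mounted at the origin on the work surface. World frame = base frame: x ahead of the robot, y to its left, z up, the work surface at z = 0. Lengths are in m, angles in rad, forces in N, time in s.
With the tool pointing down it reaches from about 0.25 to 0.775 m from the base axis. Payload 4 kg.
Tool frame: the origin (TCP) lies midway between the tips of the shut fingers; the grasp point (between the pads) lies 19 mm behind it; z points along the fingers, y is the direction in which the jaws open and shut (so a half turn about z gives the same grasp; the last joint's range is limited). The gripper opens to 94 mm and grips with 3 to 60 N. Pads are 16 mm wide; open, the fingers measure 119 mm over their backs; the gripper's body (75 mm by 177 mm) begins 78 mm behind the grasp point.
Start: joints at [-1.219, 0.087, 1.371, -0, 1.684, -0.103], TCP at [0.242, -0.494, 0.206] pointing down, gripper open.
Joint ranges: [-3.1, 3.1], [-0.76, 2.03], [0.27, 2.55], [-1.08, 4.22], [0.17, 2.65], [-2.57, 2.57]. Speed limits (rad/s): [2.79, 2.79, 3.14, 3.14, 3.14, 3.14].

### API

Orientations are given as [roll, pitch, yaw] about the fixed x, y, z axes, in that order (R = Rz(yaw) Ry(pitch) Rx(roll)).
In Python, from bench import robot gives the robot as it stands.
- The arm moves only by the tool servo_tool, never from a script. Its argument "rows" is a list of rows, each a list of 2 entries, a list of its own where there are three numbers: the shift along the tool's x, y, z normalised to -1 to 1, where 1 is 0.08 m, then the turn about the tool's z normalised to -1 to 1, where 1 is pi/2 rad. A call has 1 to 12 rows; each row is the pose to reach, as a shift and turn from the pose commanded when the call began, along the tool's axes at that moment; what a row does not reach only later rows make up. A row lasts 1/12 s, in which the tool goes at most 41.7 mm and 7.16 degrees, less where a joint would pass 70% of its speed; a pose out of reach is approached as far as the arm can. A call with a number of a shift or a turn outside -1 to 1 is refused whole. A call with a gripper value outside its range is refused whole. "grip" is the closure, from -1 (fully open) to 1 (shut), set as the call begins (left out, the last holds). The fingers move at their own pace and stop on an object; the grip force is fixed at half the most. Time passes only in rows, so rows that repeat a pose let the fingers close. It gives the time, the measured TCP pose, the force and the opening at its end, in the units of the state.
- robot.get_obs(): the state, without advancing time (a new reading comes with each control period).
- robot.snapshot(name): name is "scene" or "side" or "wrist"; returns a dict with "pixels" (400x640x3 uint8, red, green, blue), "camera_matrix" (3x3 intrinsics, pixels), "world_from_camera" (4x4, takes a point from camera to world coordinates). Camera axes: x right, y down, z forward; pixel columns grow to the right and rows downward; lengths in m; the calibration is good to about 2 mm. A picture is of the moment at which its call begins. There is no depth.
- robot.close_job(): hands the job in, once; it reports no verdict.
The state is a dict: "time": time; "joint_positions": joint angles; "qvel": joint speeds; "joint_torque": joint torques, N m; "tool_pos": TCP position; "ee_rot": TCP orientation; "wrist_force": force on the tool from outside, world axes, zero at the start; "wrist_torque": the same for the moment, N m; "width": finger opening in m.
Only numpy, scipy, OpenCV 4.12 (cv2) and the standard library are available. Lean on these libraries where they do the work, as an engineer would, in place of code of your own. Each camera call takes 0.05 s, during which the arm holds its last target.

## Working session

There is one attempt and no reset: what is moved stays moved. The work goes in short steps, Python scripts to look and compute and a tool call to move; the robot and the scene stay as the last step left them, time stands still between calls to the robot, and variables do not carry over. Pictures are saved under pics/ and viewed, and the job is handed in when it is done.

Besides the shell and the picture viewer there is one more tool, called after "Call:" in YAML: its name, and indented under it one key for each argument. servo_tool: Moves the arm, as the interface text tells. Its arguments: {"type":"object","properties":{"rows":{"type":"array"},"grip":{"type":"number"}},"required":["rows"]}

```bash
ls; mkdir -p pics; python3 - <<'E'
from bench import robot
import cv2,numpy as np
o=robot.get_obs();print(o['time'],o['tool_pos'],o['ee_rot'],o['width'])
for n in ['scene','side','wrist']:
    s=robot.snapshot(n);cv2.imwrite(f'pics/{n}0.png',s['pixels'][:,:,::-1])
    np.savez(f'pics/{n}0.npz',K=s['camera_matrix'],T=s['world_from_camera'],im=s['pixels'])
    print(n,s['camera_matrix'].tolist(),np.round(s['world_from_camera'],3).tolist())
E
```

```text
pics
0.0 [ 0.24142494 -0.49358013  0.20432446] [-3.13942232e+00 -2.41849603e-04  4.54813854e-01] 0.09414471528610456
scene [[375.7963239693162, 0.0, 324.7369993161893], [0.0, 375.7963239693162, 202.44125304249428], [0.0, 0.0, 1.0]] [[-0.388, 0.543, -0.745, 1.278], [0.921, 0.22, -0.321, 0.343], [-0.01, -0.811, -0.586, 0.706], [0.0, 0.0, 0.0, 1.0]]
side [[393.2729402920948, 0.0, 318.8043903557734], [0.0, 393.2729402920948, 198.4231123584357], [0.0, 0.0, 1.0]] [[-0.683, -0.542, 0.489, -0.019], [-0.73, 0.501, -0.465, 0.537], [0.007, -0.675, -0.738, 0.955], [0.0, 0.0, 0.0, 1.0]]
wrist [[360.118810137686, 0.0, 314.7967510961979], [0.0, 360.118810137686, 203.4122780684336], [0.0, 0.0, 1.0]] [[0.438, -0.874, -0.21, 0.302], [-0.899, -0.426, -0.101, -0.465], [-0.002, 0.233, -0.973, 0.384], [0.0, 0.0, 0.0, 1.0]]
```

View pics/scene0.png

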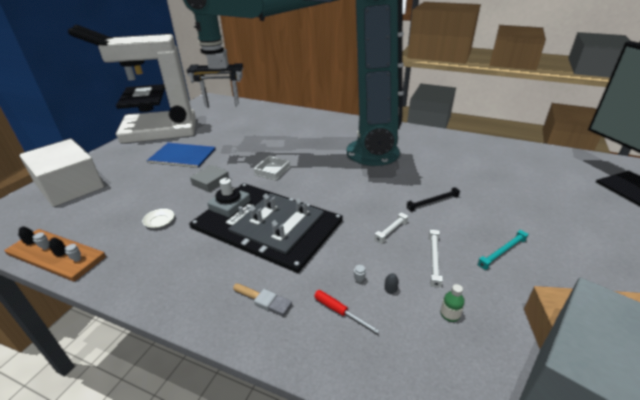

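View pics/side0.png

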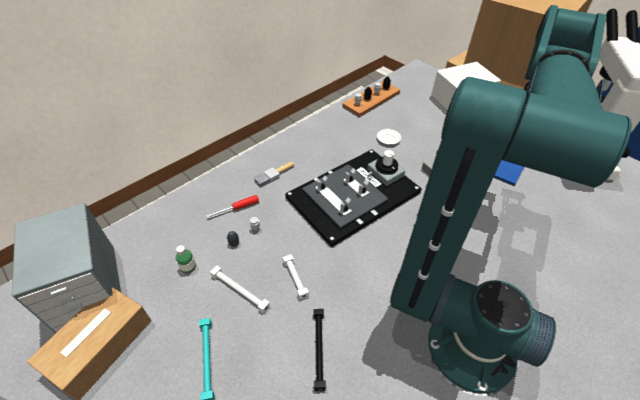

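View pics/wrist0.png

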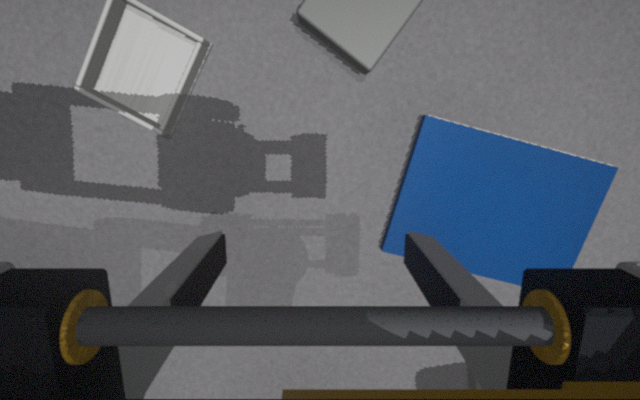

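Candidates for the spindles in the scene view: pale long bar at (435,258), pale short bar at (392,227), black look-alike at (433,198), turquoise look-alike at (503,250). By the description ("bare aluminium"), I take the two pale bars. Next I'll check them in close crops.

```bash
python3 - <<'E'
import cv2,numpy as np
def crop(n,x0,y0,x1,y1,f,out):
    im=np.load(f'pics/{n}0.npz')['im'][:,:,::-1]
    cv2.imwrite(out,cv2.resize(im[y0:y1,x0:x1],None,fx=f,fy=f,interpolation=cv2.INTER_CUBIC))
crop('side',200,240,320,320,6,'pics/c1.png')
crop('side',280,140,430,250,5,'pics/c2.png')
crop('scene',185,170,345,270,5,'pics/c3.png')
crop('scene',365,200,455,295,6,'pics/c4.png')
E
```

```text
(no output)
```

View pics/c1.png

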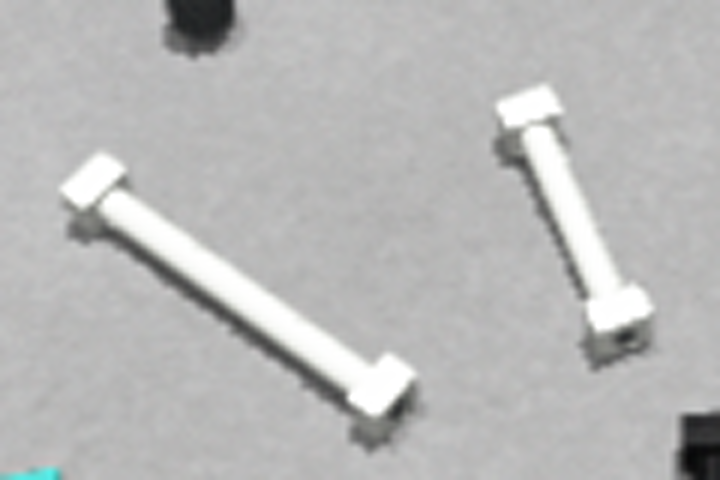

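View pics/c2.png

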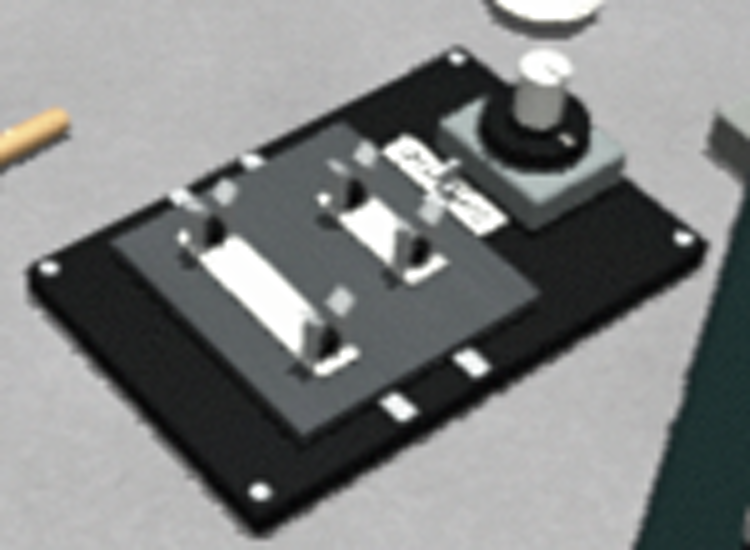

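View pics/c3.png

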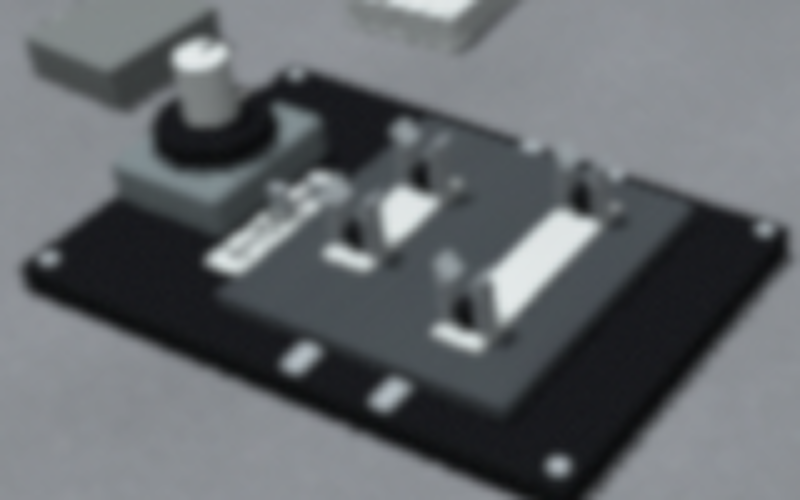

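View pics/c4.png

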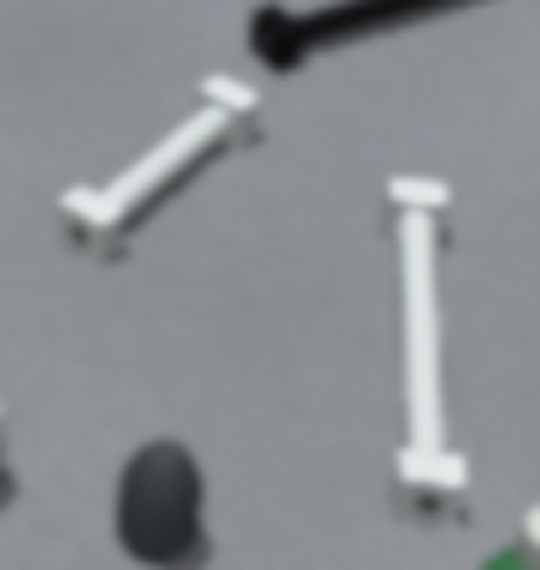

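```bash
cat > h.py <<'E'
import numpy as np
def load(n): return np.load(f'pics/{n}.npz')
def ray(n,uv,z):
    d=load(n);K,T=d['K'],d['T'];r=T[:3,:3]@np.linalg.inv(K)@np.array([uv[0],uv[1],1.]);c=T[:3,3]
    return c+r*(z-c[2])/r[2]
def proj(n,P):
    d=load(n);p=np.linalg.inv(d['T'])@np.append(P,1);q=d['K']@p[:3];return q[:2]/q[2]
def snap(n,name):
    from bench import robot; import cv2
    s=robot.snapshot(n);np.savez(f'pics/{name}.npz',K=s['camera_matrix'],T=s['world_from_camera'],im=s['pixels'])
    cv2.imwrite(f'pics/{name}.png',s['pixels'][:,:,::-1])
def crop(name,x0,y0,x1,y1,f,out):
    import cv2
    im=load(name)['im'][:,:,::-1]
    cv2.imwrite(f'pics/{out}.png',cv2.resize(im[y0:y1,x0:x1],None,fx=f,fy=f,interpolation=cv2.INTER_CUBIC))
E
python3 - <<'E'
from h import *
np.set_printoptions(precision=4,suppress=True)
S=lambda p,x0=280,y0=140,f=5:(x0+p[0]/f-.4,y0+p[1]/f-.4)
def pr(l,n,pts,z):
    P=[ray(n,p,z) for p in pts]; print(l,*[q[:2] for q in P]); return P
def info(P,Q):
    print(' mid',(P+Q)[:2]/2,'len',np.linalg.norm(P-Q),'yaw',np.degrees(np.arctan2(*(P-Q)[1::-1])))
s=lambda p:S(p,200,240,6); c=lambda p:S(p,365,200,6)
for n,f,a,b in [('side0',s,(95,182),(384,385)),('side0',s,(530,106),(622,305)),('scene0',c,(419,192),(432,467)),('scene0',c,(230,93),(92,205))]:
    info(*pr(n,n,[f(a),f(b)],.026))
sc=pr('screws side','side0',[S(p) for p in [(48,268),(458,58),(684,238),(259,491)]],.022)
print(sum(sc)/4,[np.linalg.norm(sc[i]-sc[i-1]) for i in range(4)],[np.degrees(np.arctan2(*(sc[i]-sc[i-1])[1::-1])) for i in range(4)])
S2=lambda p:S(p,185,170,5)
sc=pr('screws scene','scene0',[S2(p) for p in [(558,466),(48,258),(296,74),(765,230)]],.022)
print(sum(sc)/4,[np.linalg.norm(sc[i]-sc[i-1]) for i in range(4)],[np.degrees(np.arctan2(*(sc[i]-sc[i-1])[1::-1])) for i in range(4)])
pr('knob','side0',[S((543,68))],.1125);pr('knob','scene0',[S2((202,57))],.1125)
# clip jaws
pr('clip top side','side0',[S(p) for p in [(181,195),(226,190),(306,330),(342,300),(336,170),(366,152),(400,235),(433,207)]],.083)
E
```

```text
side0 [0.5953 0.341 ] [0.4255 0.3063]
 mid [0.5104 0.3236] len 0.1733134819444413 yaw 11.548819573363833
side0 [0.4921 0.1687] [0.3848 0.2062]
 mid [0.4385 0.1875] len 0.1136757046307431 yaw -19.25894234824103
scene0 [0.427  0.3066] [0.5972 0.3405]
 mid [0.5121 0.3235] len 0.17352560018888066 yaw -168.75427750767687
scene0 [0.3862 0.2084] [0.4929 0.1693]
 mid [0.4396 0.1889] len 0.113645047012757 yaw 159.87287391487868
screws side [0.6818 0.0042] [ 0.6402 -0.3482] [ 0.4174 -0.3226] [0.4598 0.0292]
[ 0.5498 -0.1594  0.022 ] [np.float64(0.22348295844196683), np.float64(0.35481559324978484), np.float64(0.22424657100333834), np.float64(0.35437794366282055)] [np.float64(-6.435020871094699), np.float64(-96.73729134624497), np.float64(173.45191653293392), np.float64(83.13894264504869)]
screws scene [0.6779 0.0029] [ 0.6384 -0.3491] [ 0.4155 -0.3225] [0.4559 0.0295]
[ 0.5469 -0.1598  0.022 ] [np.float64(0.22355804312203859), np.float64(0.35424798983561584), np.float64(0.22448931730413196), np.float64(0.35434647147368115)] [np.float64(-6.833571298020063), np.float64(-96.4009093464785), np.float64(173.1930466183982), np.float64(83.44838968953722)]
knob [ 0.5322 -0.2957]
knob [ 0.5348 -0.2961]
clip top side [ 0.6275 -0.0633] [ 0.6115 -0.0872] [ 0.4942 -0.0406] [ 0.4964 -0.0735] [ 0.5771 -0.1514] [ 0.5756 -0.1776] [ 0.5099 -0.139 ] [ 0.5126 -0.1722]
```

Close crops confirm the pale bars: long mid ≈ (0.511, 0.3235), yaw 11.4°; short mid ≈ (0.439, 0.188), yaw -19.5° (block-centre spacings 173.4 and 113.7 mm, against 174 and 114 given). Stage yaw ≈ -6.7°. I'll pass over the stage for a close look on the way.

Call:
servo_tool:
  rows:
    - [[1,-0.5,0],0.1]
    - [[1,-0.5,0],0.1]
    - [[1,-0.5,0],0.1]
  grip: -1

```text
time: 0.4
tool_pos: [0.2984, -0.4192, 0.2053]
ee_rot: [-3.139, -0.003, 0.301]
wrist_force: [0.2, -0.5, -0.3]
width: 0.0937
```

Call:
servo_tool:
  rows:
    - [[1,-0.8,0],0.13]
    - [[1,-0.8,0],0.13]
    - [[1,-0.8,0],0.13]

```text
time: 0.65
tool_pos: [0.3549, -0.3357, 0.2053]
ee_rot: [-3.14, -0.001, 0.093]
wrist_force: [-0.1, 0.0, 0.3]
width: 0.0937
```

Call:
servo_tool:
  rows:
    - [[1,-1,0],0.13]
    - [[1,-1,0],0.13]
    - [[1,-1,0],0.13]
    - [[1,-1,0],0.13]

```text
time: 0.98
tool_pos: [0.4287, -0.2467, 0.2053]
ee_rot: [-3.139, -0.001, -0.103]
wrist_force: [0.0, -0.5, 1.4]
width: 0.0939
```

Call:
servo_tool:
  rows:
    - [[0.4,-0.6,0],0]
    - [[0.4,-0.6,0],0]
    - [[0.4,-0.6,0],0]

```text
time: 1.23
tool_pos: [0.4641, -0.2054, 0.2051]
ee_rot: [-3.141, 0.0, -0.106]
wrist_force: [-0.6, -0.8, -0.5]
width: 0.0937
```

```bash
python3 - <<'E'
from h import *
from bench import robot
o=robot.get_obs();print(o['time'],o['tool_pos'],o['ee_rot'],o['joint_positions'],o['qvel'])
snap('wrist','w1')
E
```

```text
1.2333 [ 0.46407674 -0.20535234  0.20505047] [-3.14070920e+00  1.84366094e-04 -1.06280556e-01] [-5.28868011e-01 -7.35248081e-03  1.46948466e+00  7.34499908e-04
  1.67999092e+00  1.14828880e+00] [-0.05266773 -0.01197774  0.01164376 -0.04858326  0.00898694 -0.03847326]
```

View pics/w1.png

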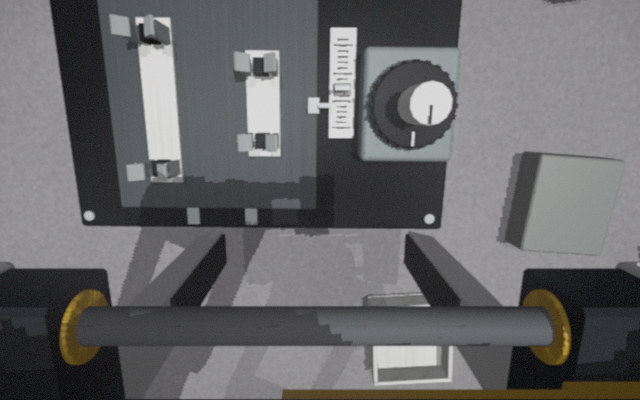

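```bash
python3 - <<'E'
from h import *
crop('w1',100,0,300,200,4,'w1a'); crop('w1',300,20,470,180,4.5,'w1b')
E
```

```text
(no output)
```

View pics/w1a.png

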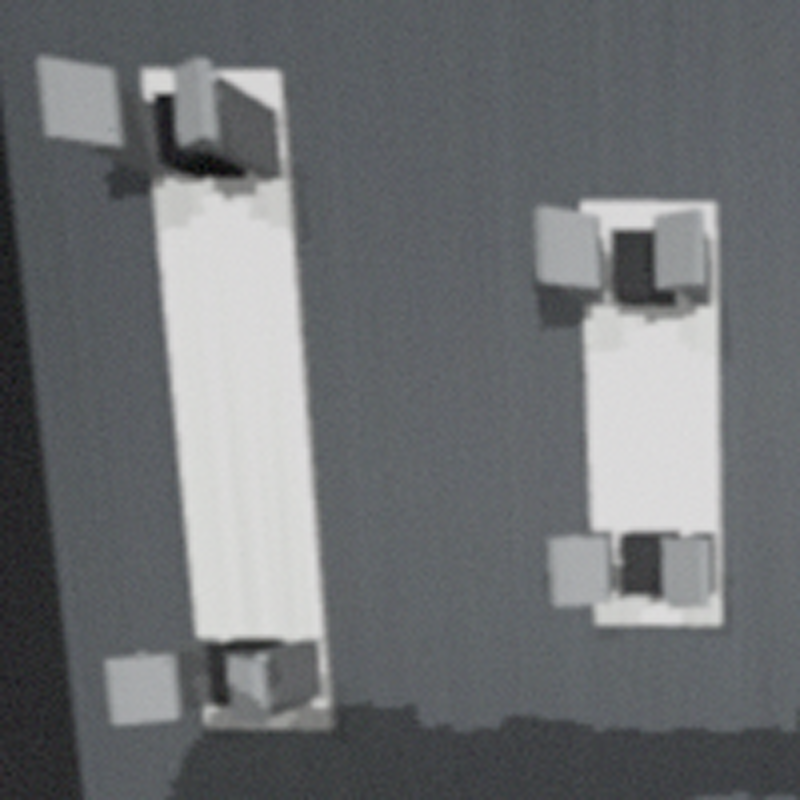

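View pics/w1b.png

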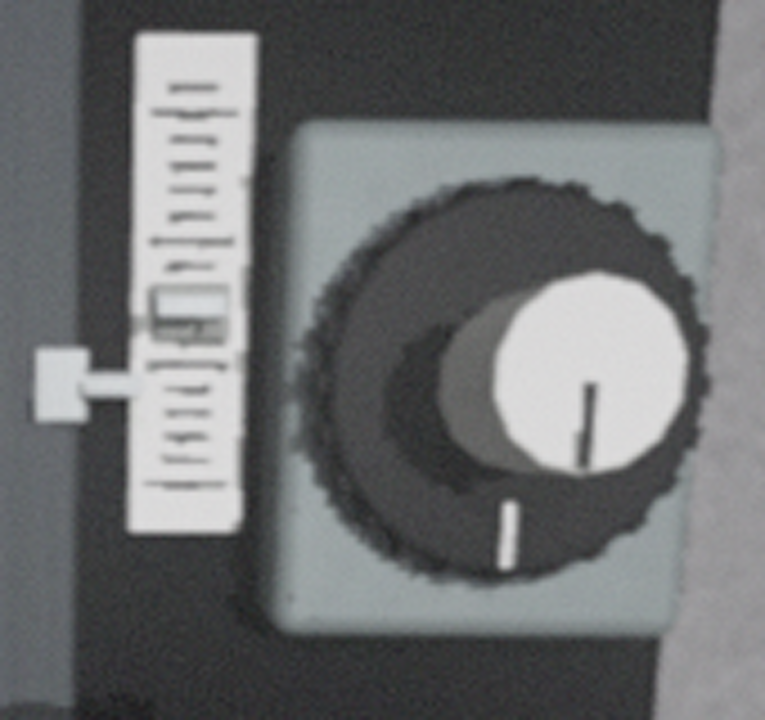

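```bash
python3 - <<'E'
from h import *
np.set_printoptions(precision=4,suppress=True)
a=lambda p:(100+p[0]/4-.375,p[1]/4-.375); b=lambda p:(300+p[0]/4.5-.39,20+p[1]/4.5-.39)
R=lambda p,z,f=a: ray('w1',f(p),z)
fr=[]
for nm,far,near in [('long',((42,95),(212,104)),((109,692),(269,683))),('short',((538,246),(704,254)),((552,573),(709,571)))]:
    F=[R(p,.083) for p in far];N=[R(p,.083) for p in near]
    f=sum(F)/2;n=sum(N)/2
    print(nm,'widths',np.linalg.norm(F[0]-F[1]),np.linalg.norm(N[0]-N[1]),'span',np.linalg.norm(f-n),'yaw',np.degrees(np.arctan2(*(f-n)[1::-1])),'mid',(f+n)/2)
for nm,c in [('long',[(142,70),(283,70),(330,728),(205,728)]),('short',[(580,201),(718,201),(723,626),(595,626)])]:
  for z in (.037,.04):
    P=[R(p,z) for p in c]; f=(P[0]+P[1])/2;n=(P[2]+P[3])/2
    print(nm,z,'w',np.linalg.norm(P[0]-P[1]),np.linalg.norm(P[2]-P[3]),'len',np.linalg.norm(f-n),'yaw',np.degrees(np.arctan2(*(f-n)[1::-1])),'mid',sum(P)/4)
print('knob top',R((591,372),.1125,b),[np.linalg.norm(R((591,372),.1125,b)-R(q,.1125,b)) for q in [(494,372),(688,372),(591,272),(591,475)]])
print('ring mark mid',R((508,536),.0685,b))
for nm,p in [('pointer tip',(130,385)),('index fin top mid',(190,303)),('fin far edge',(190,290)),('fin near',(190,322)),('base near',(188,342))]: print(nm,R(p,.046,b))
d=load('w1');print('cam',d['T'][:3,3])
E
```

```text
long widths 0.03261189843326007 0.034049460032319435 span 0.11408977277518652 yaw -6.394113229450557 mid [ 0.5586 -0.0736  0.083 ]
short widths 0.03269409929475241 0.03255468128538105 span 0.06272310021185816 yaw -6.591848529647665 mid [ 0.5469 -0.167   0.083 ]
long 0.037 w 0.031174178669151304 0.030618079293956463 len 0.14745708410032693 yaw -6.9299047948024945 mid [ 0.5588 -0.0709  0.037 ]
long 0.04 w 0.03090545596852413 0.030354150192785586 len 0.14618599797848925 yaw -6.929904794802487 mid [ 0.5585 -0.0721  0.04  ]
short 0.037 w 0.031109713296298015 0.030832888202728292 len 0.09551591296729314 yaw -6.674361149165157 mid [ 0.5474 -0.1663  0.037 ]
short 0.04 w 0.03084154628983279 0.03056710743994044 len 0.09469256187413873 yaw -6.674361149165154 mid [ 0.5473 -0.1667  0.04  ]
knob top [ 0.5325 -0.2983  0.1125] [np.float64(0.01571444223937095), np.float64(0.01571398144719379), np.float64(0.015439862695957684), np.float64(0.01635668169734312)]
ring mark mid [ 0.5039 -0.2952  0.0685]
pointer tip [ 0.5403 -0.2265  0.046 ]
index fin top mid [ 0.5547 -0.24    0.046 ]
fin far edge [ 0.5572 -0.2402  0.046 ]
fin near [ 0.5511 -0.2397  0.046 ]
base near [ 0.5473 -0.2389  0.046 ]
cam [ 0.5311 -0.2131  0.385 ]
```

Call:
servo_tool:
  rows:
    - [[-0.2,-1,0],0]
    - [[-0.2,-1,0],0]

```text
time: 1.45
tool_pos: [0.455, -0.1274, 0.2047]
ee_rot: [3.141, 0.002, -0.116]
wrist_force: [0.7, 0.8, -0.7]
width: 0.0941
```

Call:
servo_tool:
  rows:
    - [[-0.2,-1,0],0]
    - [[-0.2,-1,0],0]

```text
time: 1.62
tool_pos: [0.4478, -0.0448, 0.2053]
ee_rot: [3.141, 0.0, -0.113]
wrist_force: [0.4, 0.7, -0.6]
width: 0.0942
```

Call:
servo_tool:
  rows:
    - [[-0.2,-1,0],0]
    - [[-0.2,-1,0],0]

```text
time: 1.78
tool_pos: [0.441, 0.0368, 0.2055]
ee_rot: [3.141, -0.001, -0.113]
wrist_force: [0.3, 0.2, 0.3]
width: 0.0944
```

Call:
servo_tool:
  rows:
    - [[-0.2,-1,0],0]
    - [[-0.2,-1,0],0]

```text
time: 1.95
tool_pos: [0.4342, 0.1181, 0.2056]
ee_rot: [3.141, -0.001, -0.112]
wrist_force: [1.3, -0.5, 0.2]
width: 0.0941
```

Call:
servo_tool:
  rows:
    - [[-0.2,-0.85,0.5],0.15]
    - [[-0.2,-0.85,0.5],0.15]
    - [[-0.2,-0.85,0.5],0.15]
    - [[-0.2,-0.85,0.5],0.15]
    - [[-0.2,-0.85,0.5],0.15]

```text
time: 2.37
tool_pos: [0.4266, 0.1859, 0.1656]
ee_rot: [3.14, -0.001, -0.345]
wrist_force: [0.1, -0.3, -0.3]
width: 0.094
```

```bash
python3 - <<'E'
from h import *
from bench import robot
o=robot.get_obs();print(o['time'],o['tool_pos'],o['ee_rot'],o['joint_positions'])
snap('wrist','w2')
E
```

```text
2.3667 [0.42663972 0.18588556 0.16561322] [ 3.14018034e+00 -7.06542701e-04 -3.45450002e-01] [ 2.90153018e-01 -9.11710491e-02  1.62764041e+00 -1.55688400e-03
  1.60539312e+00  2.20634620e+00]
```

View pics/w2.png

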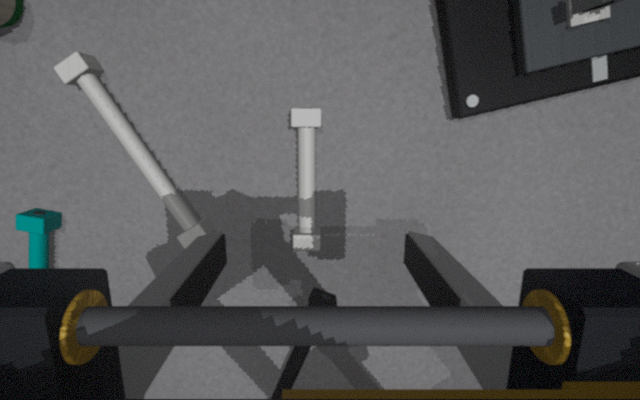

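The wrist view shows the short bar's block tops at (306,117) and (305,241); the long bar is at upper left and an end of the black bar shows at (320,300).

```bash
python3 - <<'E'
from h import *
np.set_printoptions(precision=4,suppress=True)
P=ray('w2',(306,117),.026);Q=ray('w2',(305,241),.026);print(P,Q,(P+Q)/2,np.linalg.norm(P-Q),np.degrees(np.arctan2(*(P-Q)[1::-1])))
print('black',ray('side0',(319,312),.026),ray('side0',(319,388),.026))
A=ray('w2',(77,68),.026);print('long far',A)
t=np.array([.42664,.18589]);y=-.3454;x=np.array([np.cos(y),np.sin(y)]);yy=np.array([np.sin(y),-np.cos(y)])
for m in [(P+Q)[:2]/2,np.array([.439,.1882])]:
    d=m-t;print(d@x/.08,d@yy/.08)
E
```

```text
[0.4928 0.1693 0.026 ] [0.3872 0.2091 0.026 ] [0.44   0.1892 0.026 ] 0.11282600454471539 -20.66097219084767
black [0.3121 0.2175 0.026 ] [0.1799 0.3412 0.026 ]
long far [0.5952 0.3356 0.026 ]
0.14286633155092607 -0.09548809191498024
0.1355989475464336 -0.07947918626470381
```

Call:
servo_tool:
  rows:
    - [[0.14,-0.09,1],0]
    - [[0.14,-0.09,1],0]
    - [[0.14,-0.09,1],0]
  grip: -0.2

```text
time: 2.67
tool_pos: [0.4357, 0.1869, 0.079]
ee_rot: [3.133, 0.01, -0.349]
wrist_force: [-2.7, -0.7, -1.8]
width: 0.0778
```

Call:
servo_tool:
  rows:
    - [[0,0,0.5],0]
    - [[0,0,0.9],0]
    - [[0,0,1],0]
    - [[0,0,1],0]

```text
time: 3.0
tool_pos: [0.4383, 0.1888, 0.0047]
ee_rot: [3.139, 0.003, -0.348]
wrist_force: [0.2, -0.2, 0.6]
width: 0.0566
```

Call:
servo_tool:
  rows:
    - [[0,0,0.02],0]
    - [[0,0,0.02],0]
    - [[0,0,0.02],0]
    - [[0,0,0.02],0]
    - [[0,0,0.02],0]
    - [[0,0,0.02],0]
  grip: 1

```text
time: 3.5
tool_pos: [0.4397, 0.1905, 0.0047]
ee_rot: [-3.141, -0.001, -0.346]
wrist_force: [-0.9, -0.6, 0.5]
width: 0.0197
```

Call:
servo_tool:
  rows:
    - [[0,0,0],0]
    - [[0,0,0],0]
    - [[0,0,0],0]

```text
time: 3.75
tool_pos: [0.4395, 0.1903, 0.0044]
ee_rot: [-3.142, -0.001, -0.346]
wrist_force: [-0.0, -0.4, 3.4]
width: 0.0147
```

Call:
servo_tool:
  rows:
    - [[0,0,-0.5],0]
    - [[0,0,-1],0]
    - [[0,0,-1],0]
    - [[0,0,-1],0]

```text
time: 4.08
tool_pos: [0.4411, 0.191, 0.0863]
ee_rot: [-3.138, -0.005, -0.346]
wrist_force: [0.3, 0.5, -1.6]
width: 0.0154
```

```bash
python3 - <<'E'
from h import *
from bench import robot
o=robot.get_obs();print(o['time'],o['tool_pos'],o['ee_rot'],o['width'],o['wrist_force'])
snap('side','s1');crop('s1',240,200,380,330,5,'s1a')
snap('wrist','w3')
E
```

```text
4.0833 [0.44109776 0.19102249 0.08634613] [-3.13800653 -0.00471318 -0.34618671] 0.01544221999622504 [ 0.26167235  0.46283649 -1.57411936]
```

View pics/s1a.png

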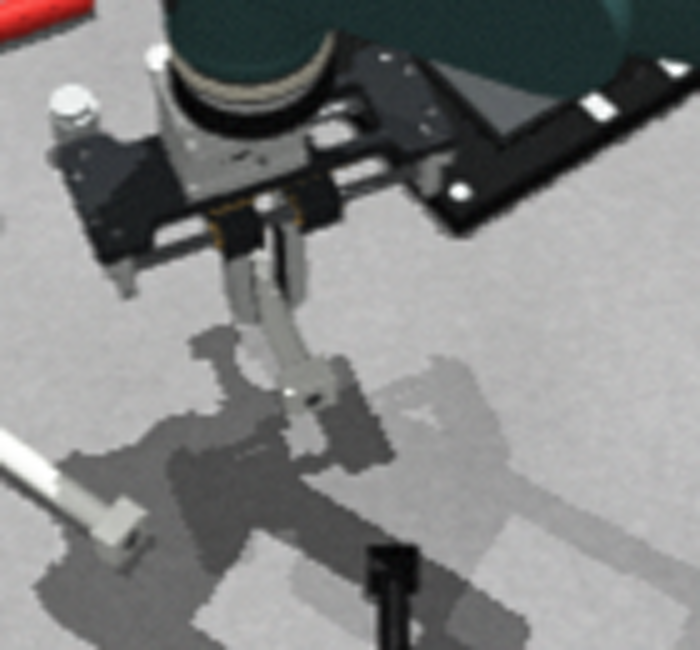

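View pics/w3.png

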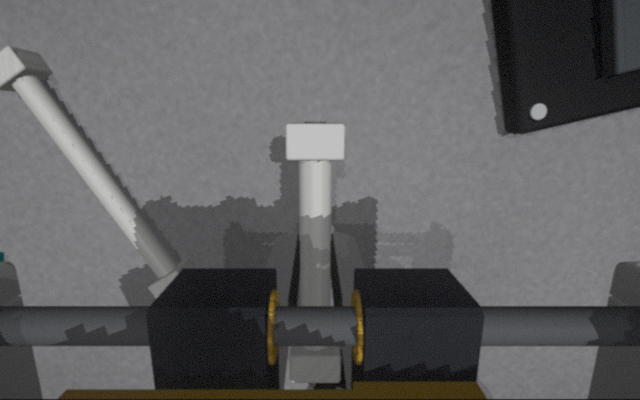

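The short spindle is held level: block at (315,142) in the wrist view and shaft between the pads. Carrying it to the short rail.

Call:
servo_tool:
  rows:
    - [[0.3,0.4,-1],-0.05]
    - [[0.6,0.8,-1],-0.146]
    - [[0.6,0.8,-1],-0.146]
    - [[0.6,0.8,-1],-0.146]

```text
time: 4.52
tool_pos: [0.4653, 0.1101, 0.1662]
ee_rot: [3.14, -0.005, -0.121]
wrist_force: [1.0, 0.0, -1.7]
width: 0.0147
```

Call:
servo_tool:
  rows:
    - [[0.36,0.85,0],0]
    - [[0.36,0.85,0],0]

```text
time: 4.68
tool_pos: [0.4824, 0.0425, 0.1615]
ee_rot: [3.141, 0.004, -0.115]
wrist_force: [0.6, -0.2, -0.7]
width: 0.0152
```

Call:
servo_tool:
  rows:
    - [[0.36,0.85,0],0]
    - [[0.36,0.85,0],0]

```text
time: 4.85
tool_pos: [0.5029, -0.0296, 0.1607]
ee_rot: [3.141, 0.005, -0.118]
wrist_force: [1.0, -0.0, -1.4]
width: 0.0149
```

Call:
servo_tool:
  rows:
    - [[0.36,0.85,0],0]
    - [[0.36,0.85,0],0]

```text
time: 5.02
tool_pos: [0.5236, -0.1006, 0.1605]
ee_rot: [-3.141, 0.005, -0.118]
wrist_force: [0.9, 1.2, -0.5]
width: 0.0151
```

Call:
servo_tool:
  rows:
    - [[0.2,0.5,0],0]
    - [[0.36,0.75,0],0]
    - [[0.36,0.75,0],0]
    - [[0.36,0.75,0],0]
    - [[0.36,0.75,0],0]

```text
time: 5.43
tool_pos: [0.5452, -0.1606, 0.1614]
ee_rot: [-3.14, 0.004, -0.117]
wrist_force: [0.3, 0.8, -1.0]
width: 0.0154
```

```bash
python3 - <<'E'
from h import *
from bench import robot
o=robot.get_obs();print(o['time'],o['tool_pos'],o['ee_rot'],o['width'],o['wrist_force'])
snap('wrist','w4');
E
```

```text
5.4333 [ 0.54518071 -0.16055669  0.16143726] [-3.13961969  0.00440344 -0.11690527] 0.015421170290226629 [ 0.2851045   0.77784453 -1.00953862]
```

View pics/w4.png

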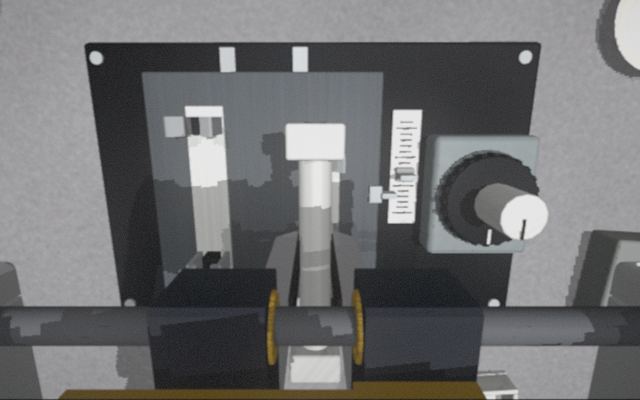

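```bash
python3 - <<'E'
from h import *
np.set_printoptions(precision=4,suppress=True)
t=np.array([.54518,-.16056]);y=-.1169;x=np.array([np.cos(y),np.sin(y)]);yy=np.array([np.sin(y),-np.cos(y)])
def rel(P): d=P[:2]-t; return np.array([d@x,d@yy])
print('block far',rel(ray('w4',(315.3,142),.183)))
for n,p,z in [('knob',(524.5,216.5),.1125),('pointer tip',(393,194),.046),('longclip left outer',(164.5,126.5),.083),('long strip far corners',(204,107),.037)]:
    P=ray('w4',p,z);print(n,P,rel(P))
print('home_s',rel(np.array([.5471,-.1667,0])), 'home_l',rel(np.array([.5587,-.0728,0])))
E
```

```text
block far [0.057  0.0008]
knob [ 0.5324 -0.2985  0.1125] [0.0034 0.1385]
pointer tip [ 0.5417 -0.2264  0.046 ] [0.0042 0.0658]
longclip left outer [ 0.6179 -0.0633  0.083 ] [ 0.0608 -0.105 ]
long strip far corners [ 0.6302 -0.0799  0.037 ] [ 0.0751 -0.0901]
home_s [0.0026 0.0059] home_l [ 0.0032 -0.0887]
```

Call:
servo_tool:
  rows:
    - [[0.033,0.065,0.5],0]
    - [[0.033,0.065,0.9],0]
    - [[0.033,0.065,0.95],0]
    - [[0.033,0.065,0.95],0]

```text
time: 5.82
tool_pos: [0.5459, -0.1649, 0.0849]
ee_rot: [-3.139, 0.007, -0.115]
wrist_force: [0.7, -0.2, -1.7]
width: 0.0152
```

```bash
python3 - <<'E'
from h import *
from bench import robot
o=robot.get_obs();print(o['time'],o['tool_pos'],o['ee_rot'],o['width'],o['wrist_force'])
snap('side','s2');crop('s2',300,130,440,250,5,'s2a')
snap('scene','c2s');crop('c2s',185,160,345,270,5,'c2a')
E
```

```text
5.8167 [ 0.54588736 -0.1649356   0.0848996 ] [-3.1394366   0.00686472 -0.11526608] 0.015227439595202062 [ 0.68154683 -0.24674606 -1.73514085]
```

View pics/s2a.png

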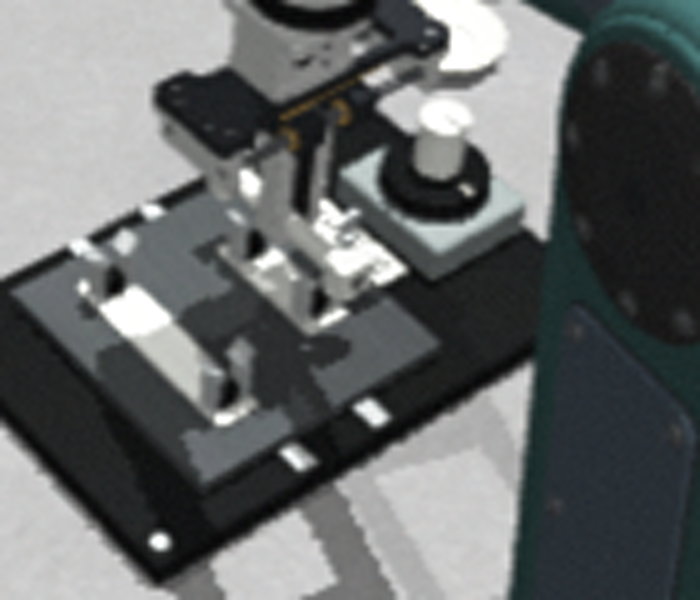

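View pics/c2a.png

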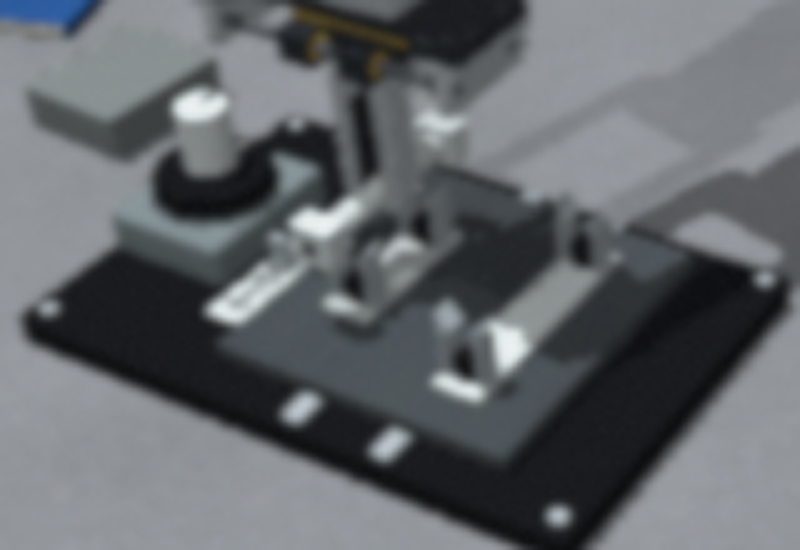

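Call:
servo_tool:
  rows:
    - [[0,0,0.05],0]
    - [[0,0,0.1],0]
    - [[0,0,0.12],0]

```text
time: 6.17
tool_pos: [0.5489, -0.1674, 0.0794]
ee_rot: [3.141, -0.002, -0.117]
wrist_force: [0.1, 0.9, -1.4]
width: 0.0149
```

Call:
servo_tool:
  rows:
    - [[0,0,0.04],0]
    - [[0,0,0.07],0]
    - [[0,0,0.07],0]

```text
time: 6.42
tool_pos: [0.5479, -0.1672, 0.072]
ee_rot: [-3.141, 0.001, -0.117]
wrist_force: [-0.7, 0.2, -1.3]
width: 0.0149
```

Call:
servo_tool:
  rows:
    - [[0,0,0.03],0]
    - [[0,0,0.06],0]
    - [[0,0,0.06],0]

```text
time: 6.67
tool_pos: [0.5493, -0.1665, 0.0691]
ee_rot: [-3.14, -0.002, -0.117]
wrist_force: [-0.4, 3.4, 3.6]
width: 0.0155
```

Call:
servo_tool:
  rows:
    - [[0,0,0.03],0]
    - [[0,0,0.05],0]
    - [[0,0,0.05],0]

```text
time: 6.92
tool_pos: [0.5501, -0.1667, 0.0673]
ee_rot: [-3.141, -0.005, -0.116]
wrist_force: [-1.8, 3.5, 10.8]
width: 0.0156
```

Call:
servo_tool:
  rows:
    - [[0,-0.01,0.03],0]
    - [[0,-0.01,0.06],0]
    - [[0,-0.01,0.08],0]
    - [[0,-0.01,0.08],0]

```text
time: 7.25
tool_pos: [0.5508, -0.1666, 0.0601]
ee_rot: [3.141, -0.007, -0.117]
wrist_force: [2.2, 1.5, 1.4]
width: 0.015
```

Call:
servo_tool:
  rows:
    - [[0,0,0.03],0]
    - [[0,0,0.06],0]
    - [[0,0,0.08],0]
    - [[0,0,0.08],0]

```text
time: 7.58
tool_pos: [0.5498, -0.1666, 0.0551]
ee_rot: [3.141, -0.004, -0.117]
wrist_force: [-3.2, 4.0, 16.4]
width: 0.015
```

Call:
servo_tool:
  rows:
    - [[0,0,0.03],0]
    - [[0,0,0.05],0]
    - [[0,0,0.05],0]
    - [[0,0,0.05],0]

```text
time: 7.92
tool_pos: [0.5525, -0.1669, 0.055]
ee_rot: [3.14, -0.011, -0.117]
wrist_force: [-3.1, 5.3, 27.7]
width: 0.0151
```

```bash
python3 - <<'E'
from h import *
from bench import robot
o=robot.get_obs();print(o['time'],o['tool_pos'],o['ee_rot'],o['width'],o['wrist_force'])
snap('side','s3');crop('s3',300,130,440,250,5,'s3a')
snap('scene','c3s');crop('c3s',185,160,345,270,5,'c3a')
E
```

```text
7.9167 [ 0.55245938 -0.16690378  0.05501739] [ 3.14047214 -0.01140696 -0.11658325] 0.015065937394337686 [-3.07861283  5.32971113 27.74320624]
```

View pics/s3a.png

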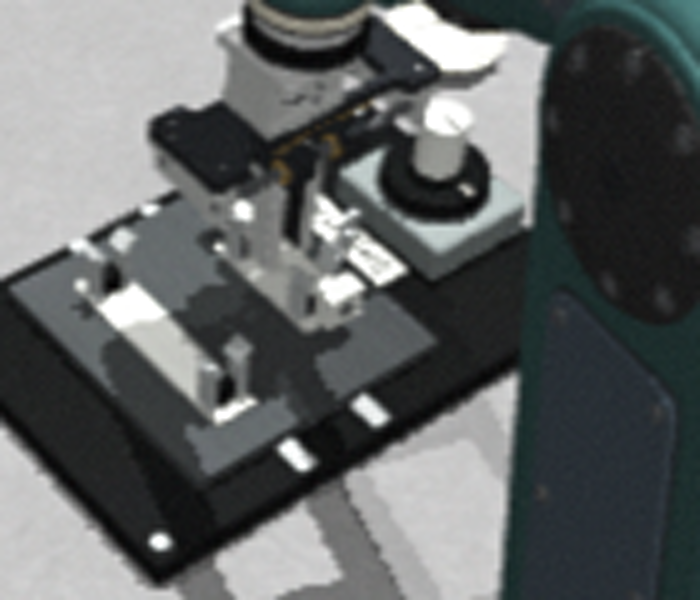

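View pics/c3a.png

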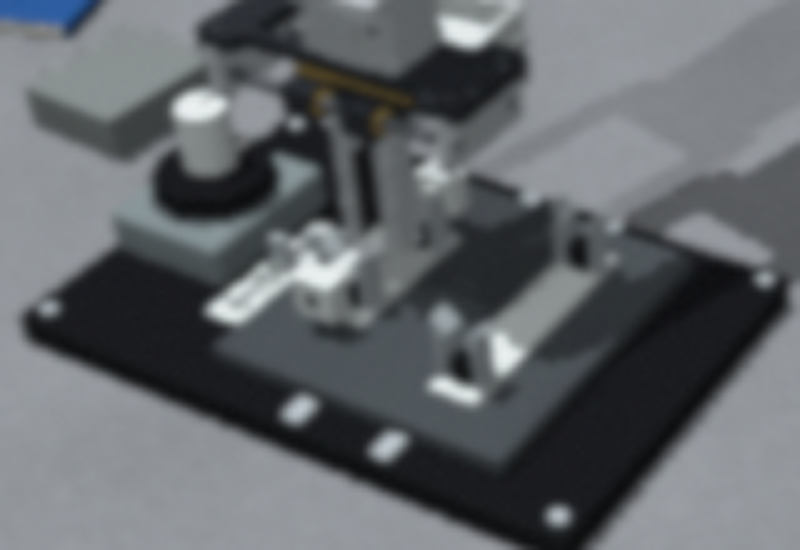

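Call:
servo_tool:
  rows:
    - [[0,0,-0.05],0]
    - [[0,0,-0.06],0]
    - [[0,0,-0.06],0]
    - [[0,0,-0.06],0]
    - [[0,0,-0.06],0]
  grip: -0.3

```text
time: 8.43
tool_pos: [0.5472, -0.1663, 0.05]
ee_rot: [-3.141, 0.003, -0.117]
wrist_force: [-0.1, -0.5, -0.4]
width: 0.0449
```

Call:
servo_tool:
  rows:
    - [[0,0,-0.5],0]
    - [[0,0,-1],0]
    - [[0,0,-1],0]
    - [[0,0,-1],0]

```text
time: 8.77
tool_pos: [0.55, -0.1673, 0.1346]
ee_rot: [3.14, -0.006, -0.117]
wrist_force: [0.2, 0.8, -0.3]
width: 0.061
```

Call:
servo_tool:
  rows:
    - [[-1,-0.8,-0.7],0]
    - [[-1,-0.8,-0.7],0]
    - [[-1,-0.8,-0.7],0]
    - [[-1,-0.8,-0.7],0]

```text
time: 9.1
tool_pos: [0.4747, -0.091, 0.1899]
ee_rot: [-3.141, -0.002, -0.114]
wrist_force: [1.4, -0.6, 1.1]
width: 0.0608
```

```bash
python3 - <<'E'
from h import *
from bench import robot
o=robot.get_obs();print(o['time'],o['tool_pos'],o['ee_rot'],o['width'],o['wrist_force'])
snap('wrist','w5')
E
```

```text
9.1 [ 0.47473644 -0.09097343  0.18989676] [-3.14084434e+00 -1.80074936e-03 -1.14314714e-01] 0.06083833467352879 [ 1.42238872 -0.59128453  1.14055034]
```

View pics/w5.png

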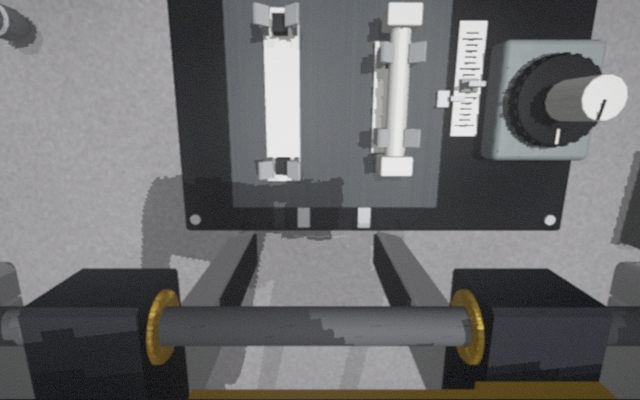

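```bash
python3 - <<'E'
from h import *
crop('w5',240,0,440,190,4,'w5a')
E
```

```text
(no output)
```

View pics/w5a.png

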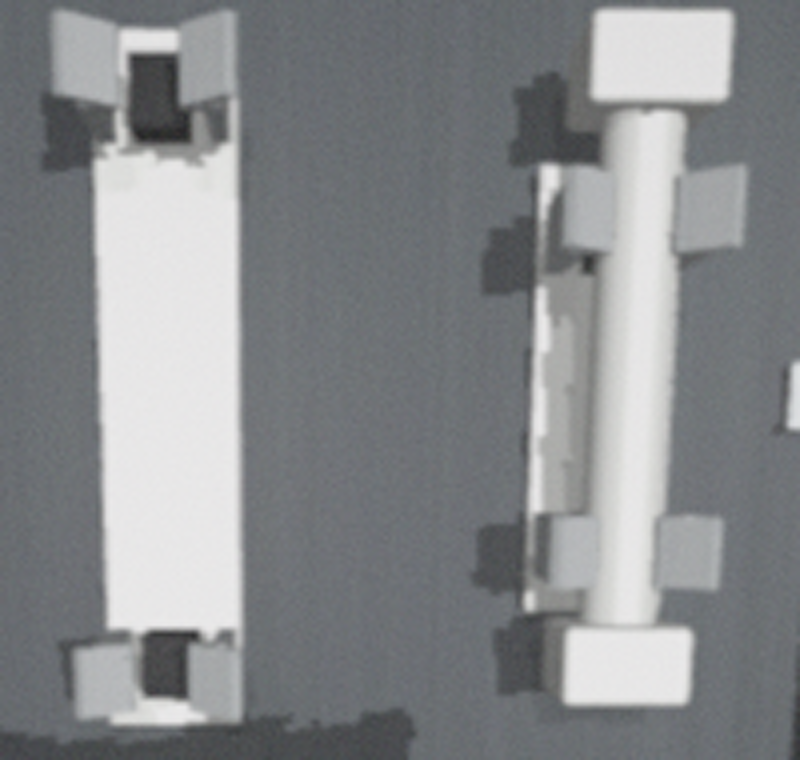

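```bash
python3 - <<'E'
from h import *
np.set_printoptions(precision=4,suppress=True)
a=lambda p:(240+p[0]/4-.375,p[1]/4-.375)
for z in (.077,.091):
    P=ray('w5',a((663,56)),z);Q=ray('w5',a((627,666)),z)
    print(z,(P+Q)/2,np.linalg.norm(P-Q),np.degrees(np.arctan2(*(P-Q)[1::-1])))
def clip(l):
    F=[ray('w5',a(p),.083) for p in l];f=(F[0]+F[1])/2;n=(F[2]+F[3])/2
    print((f+n)/2,np.linalg.norm(f-n),np.linalg.norm(F[0]-F[1]),np.linalg.norm(F[2]-F[3]),np.degrees(np.arctan2(*(f-n)[1::-1])))
clip([(55,50),(234,52),(77,685),(240,682)])
clip([(567,210),(742,205),(551,552),(720,552)])
P=[ray('w5',a(p),.037) for p in [(92,150),(240,150),(107,625),(241,625)]];f=(P[0]+P[1])/2;n=(P[2]+P[3])/2;print('strip',f,n)
E
```

```text
0.077 [ 0.552  -0.1678  0.077 ] 0.11370057250920805 -6.991473005527849
0.091 [ 0.5515 -0.1646  0.091 ] 0.10826782369878844 -6.991473005527858
[ 0.5613 -0.0729  0.083 ] 0.11572212681547564 0.032548907373750685 0.03269029935644618 -6.668446713028836
[ 0.5501 -0.1664  0.083 ] 0.06316581267902582 0.03253500192918489 0.03316806127052332 -6.7449294727545865
strip [ 0.6115 -0.0783  0.037 ] [ 0.5109 -0.0663  0.037 ]
```

Short spindle is home: block tops at (405,13) and (397,167) give 113.7 mm spacing at the home height, and the shaft sits between the jaws. Next the long spindle.

Call:
servo_tool:
  rows:
    - [[0,-1,0],0]
    - [[0,-1,0],0]
  grip: -0.2

```text
time: 9.32
tool_pos: [0.4854, -0.015, 0.1855]
ee_rot: [3.141, 0.003, -0.122]
wrist_force: [0.8, -0.1, -0.7]
width: 0.0567
```

Call:
servo_tool:
  rows:
    - [[0,-1,0],0]
    - [[0,-1,0],0]

```text
time: 9.48
tool_pos: [0.4948, 0.0663, 0.1851]
ee_rot: [3.141, 0.004, -0.119]
wrist_force: [1.1, -0.5, -0.9]
width: 0.0565
```

Call:
servo_tool:
  rows:
    - [[0,-1,0],0]
    - [[0,-1,0],0]

```text
time: 9.65
tool_pos: [0.5042, 0.1462, 0.1848]
ee_rot: [3.14, 0.004, -0.118]
wrist_force: [0.4, -0.0, -0.2]
width: 0.0565
```

Call:
servo_tool:
  rows:
    - [[0,-1,0],0]
    - [[0,-1,0],0]

```text
time: 9.82
tool_pos: [0.5136, 0.2257, 0.1846]
ee_rot: [3.139, 0.004, -0.117]
wrist_force: [0.3, -0.1, -0.0]
width: 0.0565
```

Call:
servo_tool:
  rows:
    - [[-0.14,-1,0.3],-0.2]
    - [[-0.14,-1,0.3],-0.2]
    - [[-0.14,-1,0.3],-0.2]
    - [[-0.14,-1,0.3],-0.2]
    - [[-0.14,-1,0.3],-0.2]

```text
time: 10.23
tool_pos: [0.5118, 0.3044, 0.1609]
ee_rot: [3.14, 0.004, 0.195]
wrist_force: [-0.5, -0.8, 0.8]
width: 0.0564
```

```bash
python3 - <<'E'
from h import *
from bench import robot
o=robot.get_obs();print(o['time'],o['tool_pos'],o['ee_rot'],o['width'],o['joint_positions'])
snap('wrist','w6')
E
```

```text
10.2333 [0.51180753 0.30436328 0.1609403 ] [3.13950135 0.00409348 0.19539078] 0.05638205024304703 [ 4.41914803e-01  2.04006999e-01  1.32695727e+00 -1.03013849e-03
  1.61510843e+00  1.81727274e+00]
```

View pics/w6.png

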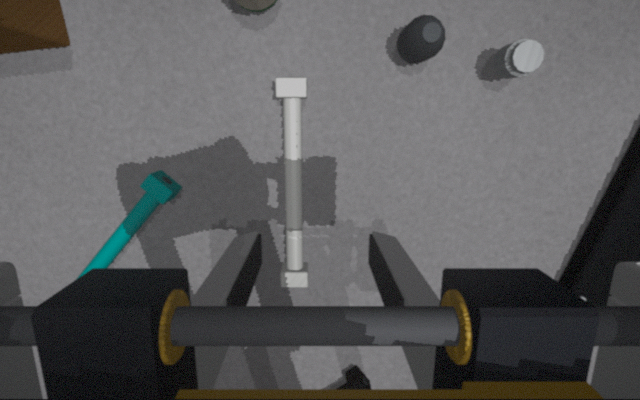

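```bash
python3 - <<'E'
from h import *
np.set_printoptions(precision=4,suppress=True)
P=ray('w6',(291,87),.026);Q=ray('w6',(296,279),.026);print((P+Q)/2,np.linalg.norm(P-Q),np.degrees(np.arctan2(*(P-Q)[1::-1])))
t=np.array([.5118,.3044]);y=.1954;x=np.array([np.cos(y),np.sin(y)]);yy=np.array([np.sin(y),-np.cos(y)])
for m in [(P+Q)[:2]/2,np.array([.5112,.3236])]:
    d=m-t;print(d@x/.08,d@yy/.08)
E
```

```text
[0.5126 0.3228 0.026 ] 0.17361723195419135 11.794680489858814
0.05427728420866069 -0.22366901695423674
0.0392408696110247 -0.23688901230781165
```

Call:
servo_tool:
  rows:
    - [[0.04,-0.23,0.6],-0.003]
    - [[0.04,-0.23,0.97],-0.003]
    - [[0.04,-0.23,0.97],-0.003]

```text
time: 10.53
tool_pos: [0.5068, 0.32, 0.0773]
ee_rot: [3.137, 0.015, 0.199]
wrist_force: [-0.8, -0.2, -2.3]
width: 0.0564
```

Call:
servo_tool:
  rows:
    - [[0,0,0.5],0]
    - [[0,0,0.9],0]
    - [[0,0,0.98],0]
    - [[0,0,0.98],0]

```text
time: 10.87
tool_pos: [0.5105, 0.3216, 0.0063]
ee_rot: [3.14, 0.005, 0.2]
wrist_force: [-0.4, -1.6, 0.4]
width: 0.0565
```

Call:
servo_tool:
  rows:
    - [[0,0,0.01],0]
    - [[0,0,0.01],0]
    - [[0,0,0.01],0]
    - [[0,0,0.01],0]
    - [[0,0,0.01],0]
    - [[0,0,0.01],0]
    - [[0,0,0.01],0]
    - [[0,0,0.01],0]
    - [[0,0,0.01],0]
  grip: 1

```text
time: 11.62
tool_pos: [0.5117, 0.3239, 0.0077]
ee_rot: [-3.141, -0.001, 0.202]
wrist_force: [-0.8, -0.1, 3.3]
width: 0.0152
```

Call:
servo_tool:
  rows:
    - [[0,0,-0.5],0]
    - [[0,0,-1],0]
    - [[0,0,-1],0]
    - [[0,0,-1],0]

```text
time: 11.95
tool_pos: [0.5134, 0.3246, 0.0904]
ee_rot: [-3.14, -0.007, 0.202]
wrist_force: [0.4, -0.3, -2.0]
width: 0.0152
```

```bash
python3 - <<'E'
from h import *
from bench import robot
o=robot.get_obs();print(o['time'],o['tool_pos'],o['ee_rot'],o['width'],o['wrist_force'])
snap('wrist','w7')
E
```

```text
11.95 [0.51340317 0.32464506 0.0903971 ] [-3.13997222 -0.006564    0.20195026] 0.015235011205422842 [ 0.44027397 -0.28135701 -1.9807774 ]
```

View pics/w7.png

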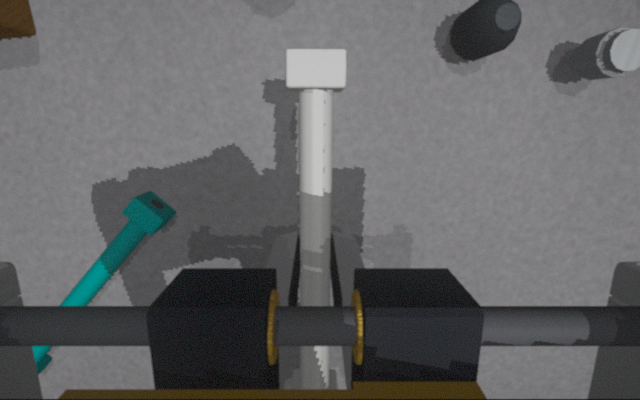

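The long spindle is held (block at (316,68) in the wrist view). Carrying it to the long rail.

Call:
servo_tool:
  rows:
    - [[0,0.1,-0.6],0.05]
    - [[0,0.3,-1],0.203]
    - [[0,0.5,-1],0.203]
    - [[0,0.5,-1],0.203]
    - [[0,0.5,-1],0.203]

```text
time: 12.42
tool_pos: [0.5185, 0.2838, 0.1645]
ee_rot: [3.14, 0.004, -0.116]
wrist_force: [-0.7, 0.5, -1.6]
width: 0.0153
```

Call:
servo_tool:
  rows:
    - [[0.25,1,0],0]
    - [[0.25,1,0],0]

```text
time: 12.58
tool_pos: [0.5277, 0.2037, 0.1628]
ee_rot: [3.14, 0.007, -0.109]
wrist_force: [0.7, -0.3, -0.5]
width: 0.015
```

Call:
servo_tool:
  rows:
    - [[0.25,1,0],0]
    - [[0.25,1,0],0]

```text
time: 12.75
tool_pos: [0.5385, 0.1203, 0.163]
ee_rot: [3.14, 0.007, -0.112]
wrist_force: [1.3, 0.6, -1.5]
width: 0.015
```

Call:
servo_tool:
  rows:
    - [[0.25,1,0],0]
    - [[0.25,1,0],0]

```text
time: 12.92
tool_pos: [0.5492, 0.0384, 0.1632]
ee_rot: [-3.142, 0.007, -0.113]
wrist_force: [0.9, 0.2, -1.4]
width: 0.015
```

Call:
servo_tool:
  rows:
    - [[0.12,0.5,0],0]
    - [[0.25,1,0],0]
    - [[0.25,1,0],0]
    - [[0.25,1,0],0]

```text
time: 13.25
tool_pos: [0.5602, -0.0436, 0.1632]
ee_rot: [-3.14, 0.007, -0.119]
wrist_force: [-0.3, -0.1, -0.9]
width: 0.0152
```

Call:
servo_tool:
  rows:
    - [[0,0.15,0],0]
    - [[0,0.3,0],0]
    - [[0,0.3,0],0]

```text
time: 13.5
tool_pos: [0.5582, -0.0672, 0.1662]
ee_rot: [3.14, 0.002, -0.116]
wrist_force: [0.5, -0.0, -0.9]
width: 0.0153
```

```bash
python3 - <<'E'
from h import *
from bench import robot
o=robot.get_obs();print(o['time'],o['tool_pos'],o['ee_rot'],o['width'],o['wrist_force'])
snap('wrist','w8')
E
```

```text
13.5 [ 0.55818414 -0.06720307  0.16615095] [ 3.14041668e+00  1.67683525e-03 -1.16257867e-01] 0.015254535665401078 [ 0.45230846 -0.03948224 -0.87693385]
```

View pics/w8.png

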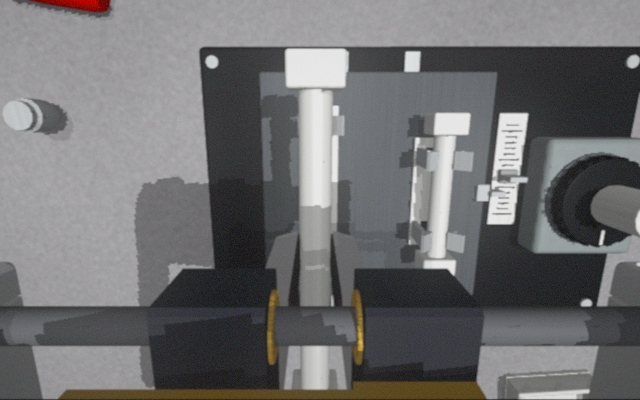

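```bash
python3 - <<'E'
from h import *
np.set_printoptions(precision=4,suppress=True)
t=np.array([.5582,-.0672]);y=-.1163;x=np.array([np.cos(y),np.sin(y)]);yy=np.array([np.sin(y),-np.cos(y)])
def rel(P): d=P[:2]-t; return np.array([d@x,d@yy])
print('held',rel(ray('w8',(316,68),.184)))
print('short far block',rel(ray('w8',(451.5,123),.077)))
for h in [(.5600,-.0725),(.5587,-.0728)]: print(rel(np.array(h))/.08)
E
```

```text
held [0.0877 0.0011]
short far block [0.063  0.1005]
[0.03   0.0632]
[0.0143 0.0688]
```

Call:
servo_tool:
  rows:
    - [[0.03,0.06,0.5],0]
    - [[0.03,0.06,0.9],0]
    - [[0.03,0.06,1],0]
    - [[0.03,0.06,1],0]
    - [[0.03,0.06,1],0]

```text
time: 13.97
tool_pos: [0.5609, -0.0709, 0.0878]
ee_rot: [-3.141, -0.0, -0.116]
wrist_force: [0.3, 0.2, -1.4]
width: 0.015
```

Call:
servo_tool:
  rows:
    - [[0,0,0.06],0]
    - [[0,0,0.12],0]
    - [[0,0,0.12],0]

```text
time: 14.22
tool_pos: [0.5611, -0.0715, 0.0782]
ee_rot: [3.141, -0.001, -0.117]
wrist_force: [0.8, 0.0, -1.1]
width: 0.015
```

Call:
servo_tool:
  rows:
    - [[0,0,0.04],0]
    - [[0,0,0.06],0]
    - [[0,0,0.06],0]

```text
time: 14.47
tool_pos: [0.5608, -0.0717, 0.0728]
ee_rot: [3.141, -0.0, -0.117]
wrist_force: [0.6, 0.3, -1.3]
width: 0.0151
```

Call:
servo_tool:
  rows:
    - [[0,0,0.04],0]
    - [[0,0,0.06],0]
    - [[0,0,0.06],0]

```text
time: 14.72
tool_pos: [0.5619, -0.0719, 0.0709]
ee_rot: [3.141, -0.004, -0.117]
wrist_force: [-2.5, 1.2, 7.3]
width: 0.0151
```

Call:
servo_tool:
  rows:
    - [[0,0,0.04],0]
    - [[0,0,0.06],0]
    - [[0,0,0.06],0]

```text
time: 14.97
tool_pos: [0.5633, -0.0721, 0.0676]
ee_rot: [3.141, -0.008, -0.117]
wrist_force: [-1.2, 1.1, 10.9]
width: 0.0149
```

Call:
servo_tool:
  rows:
    - [[0,0,0.04],0]
    - [[0,0,0.08],0]
    - [[0,0,0.1],0]
    - [[0,0,0.1],0]

```text
time: 15.3
tool_pos: [0.5625, -0.072, 0.0584]
ee_rot: [3.141, -0.005, -0.117]
wrist_force: [-1.5, 1.0, 10.6]
width: 0.0155
```

Call:
servo_tool:
  rows:
    - [[0,0,0.04],0]
    - [[0,0,0.06],0]
    - [[0,0,0.08],0]
    - [[0,0,0.08],0]

```text
time: 15.63
tool_pos: [0.5662, -0.0724, 0.0582]
ee_rot: [3.141, -0.015, -0.117]
wrist_force: [-3.0, 1.2, 27.9]
width: 0.0152
```

Call:
servo_tool:
  rows:
    - [[0,0,-0.06],0]
    - [[0,0,-0.08],0]
    - [[0,0,-0.08],0]
    - [[0,0,-0.08],0]
    - [[0,0,-0.08],0]
  grip: -0.2

```text
time: 16.05
tool_pos: [0.5596, -0.0713, 0.0534]
ee_rot: [-3.141, 0.003, -0.117]
wrist_force: [0.4, 0.8, -1.1]
width: 0.0451
```

Call:
servo_tool:
  rows:
    - [[0,0,-0.5],0]
    - [[0,0,-1],0]
    - [[0,0,-1],0]
    - [[0,0,-1],0]

```text
time: 16.38
tool_pos: [0.5624, -0.0719, 0.1377]
ee_rot: [3.141, -0.006, -0.117]
wrist_force: [-0.1, 0.6, -0.1]
width: 0.0563
```

Call:
servo_tool:
  rows:
    - [[-1,0.8,-0.7],0]
    - [[-1,0.8,-0.7],0]
    - [[-1,0.8,-0.7],0]
    - [[-1,0.8,-0.7],0]

```text
time: 16.72
tool_pos: [0.4715, -0.1282, 0.193]
ee_rot: [3.139, -0.002, -0.121]
wrist_force: [0.4, -0.1, 1.2]
width: 0.0563
```

```bash
python3 - <<'E'
from h import *
from bench import robot
o=robot.get_obs();print(o['time'],o['tool_pos'],o['ee_rot'],o['width'],o['wrist_force'])
snap('wrist','w9')
E
```

```text
16.7167 [ 0.47150327 -0.12819421  0.19299367] [ 3.13897298e+00 -1.53948938e-03 -1.20670725e-01] 0.05630419265254481 [ 0.41866404 -0.10516551  1.18581119]
```

View pics/w9.png

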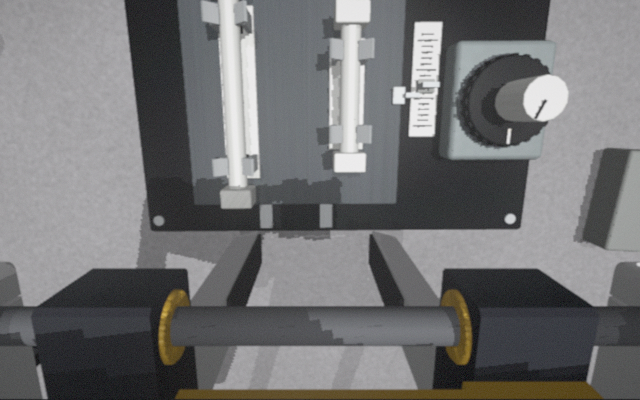

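```bash
python3 - <<'E'
from h import *
snap('side','s4');crop('s4',280,120,440,240,5,'s4a')
snap('scene','c4s');crop('c4s',185,160,345,270,5,'c4a')
crop('w9',190,0,390,210,3.5,'w9a')
E
```

```text
(no output)
```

View pics/s4a.png

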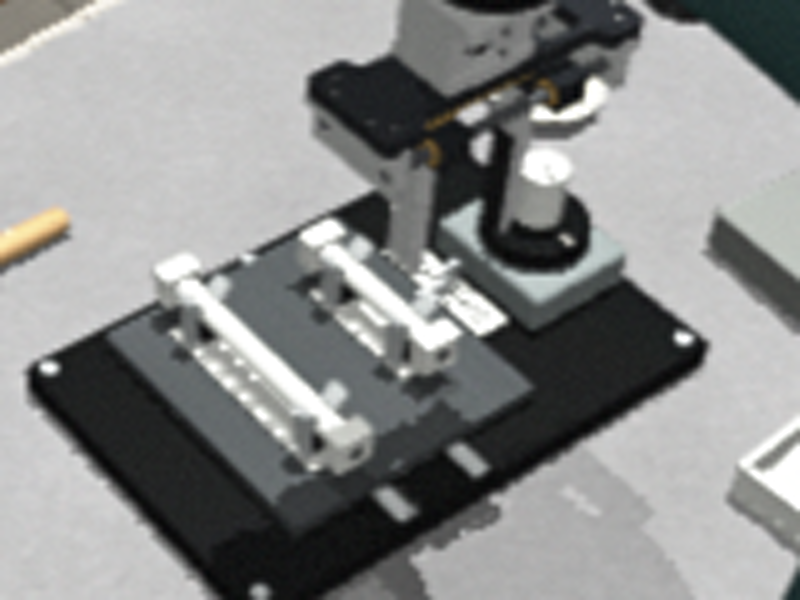

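View pics/c4a.png

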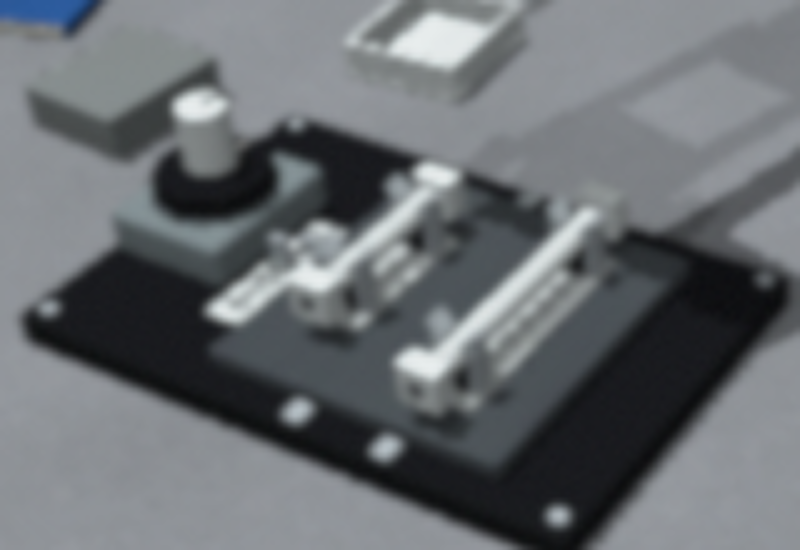

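View pics/w9a.png

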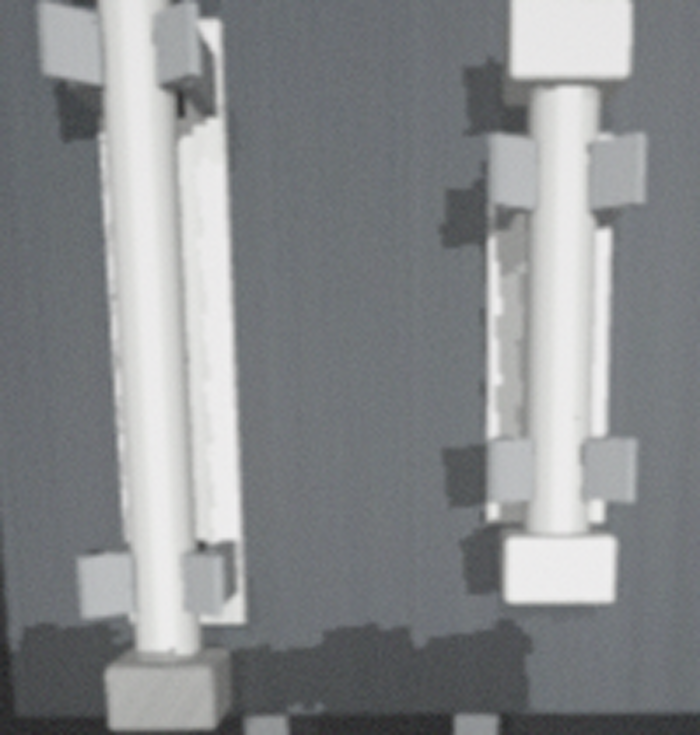

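```bash
python3 - <<'E'
from h import *
np.set_printoptions(precision=4,suppress=True)
S=lambda p:(280+p[0]/5-.4,120+p[1]/5-.4);C=lambda p:(185+p[0]/5-.4,160+p[1]/5-.4)
def tri(a,b):
    A=[];B=[]
    for n,uv in a,b:
        d=load(n);r=d['T'][:3,:3]@np.linalg.inv(d['K'])@np.array([*uv,1.]);r/=np.linalg.norm(r);M=np.eye(3)-np.outer(r,r);A.append(M);B.append(M@d['T'][:3,3])
    return np.linalg.solve(sum(A),sum(B))
print('long far',tri(('s4',S((180,271))),('c4s',C((425,360)))))
print('long near',tri(('s4',S((346,436))),('c4s',C((601,197)))))
print('short far',tri(('s4',S((324,234))),('c4s',C((320,275)))))
print('short near',tri(('s4',S((434,338))),('c4s',C((437,175)))))
w=lambda p:(190+p[0]/3.5-.36,p[1]/3.5-.36)
print('w long near',ray('w9',w((165,697)),.077),'clip near L,R',ray('w9',w((81,585)),.083),ray('w9',w((223,582)),.083))
from bench import robot;print(robot.get_obs()['time'])
E
```

```text
long far [ 0.6499 -0.0838  0.0755]
long near [ 0.4808 -0.0628  0.0732]
short far [ 0.6097 -0.1737  0.0773]
short near [ 0.4992 -0.161   0.0748]
w long near [ 0.4802 -0.064   0.077 ] clip near L,R [ 0.5098 -0.0507  0.083 ] [ 0.5065 -0.0834  0.083 ]
16.8667
```

Both spindles are home: block tops triangulate to z 0.073–0.077 (they would be 0.091 if still on the lips). Now to the knob.

Call:
servo_tool:
  rows:
    - [[0.51,1,0],0]
    - [[0.51,1,0],0]
    - [[0.51,1,0],0]
  grip: -0.4

```text
time: 17.12
tool_pos: [0.506, -0.2134, 0.1873]
ee_rot: [3.141, 0.004, -0.119]
wrist_force: [0.1, 0.8, -1.1]
width: 0.0661
```

Call:
servo_tool:
  rows:
    - [[0.25,0.5,0],0]
    - [[0.51,1,0],0]
    - [[0.51,1,0],0]
    - [[0.51,1,0],0]
    - [[0.51,1,0],0]

```text
time: 17.53
tool_pos: [0.536, -0.2928, 0.1888]
ee_rot: [-3.139, 0.004, -0.116]
wrist_force: [0.3, 0.2, -1.0]
width: 0.066
```

```bash
python3 - <<'E'
from h import *
from bench import robot
o=robot.get_obs();print(o['time'],o['tool_pos'],o['ee_rot'],o['width'],o['joint_positions'])
snap('wrist','w10');snap('side','s5');crop('s5',330,100,430,190,7,'s5a')
E
```

```text
17.5333 [ 0.53603543 -0.29283894  0.18875107] [-3.1387304   0.00360601 -0.11630724] 0.06603133250611282 [-5.93310575e-01  2.30062252e-01  1.24090615e+00  8.92028697e-04
  1.67514181e+00  1.09388906e+00]
```

View pics/w10.png

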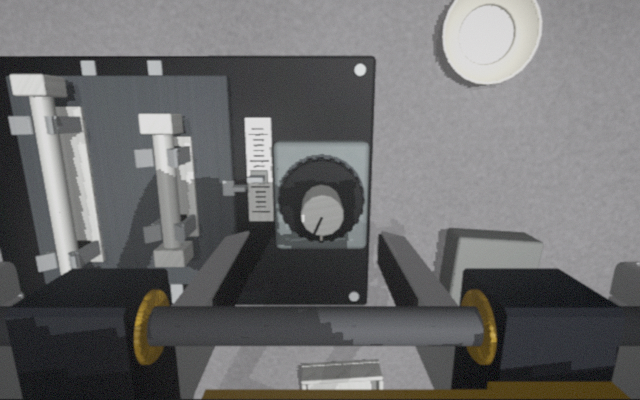

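View pics/s5a.png

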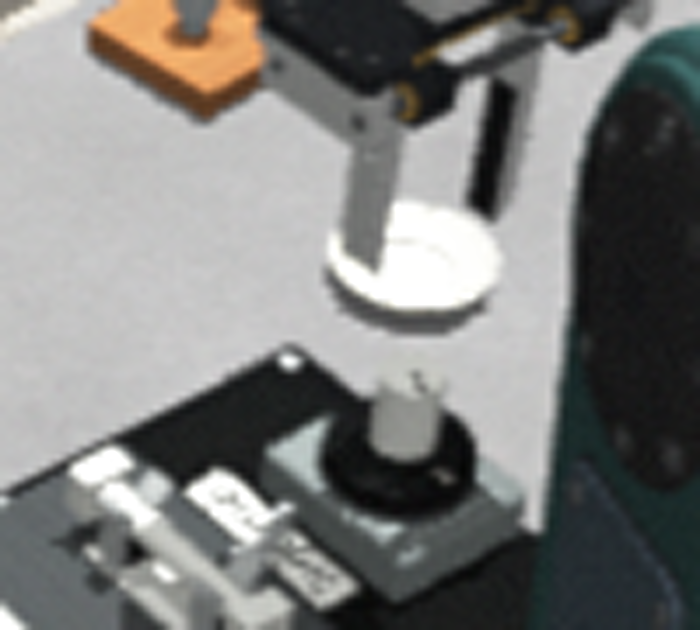

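```bash
python3 - <<'E'
from h import *
crop('w10',220,105,380,260,4.5,'w10a');crop('w9',380,10,560,170,4.4,'w9b')
E
```

```text
(no output)
```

View pics/w10a.png

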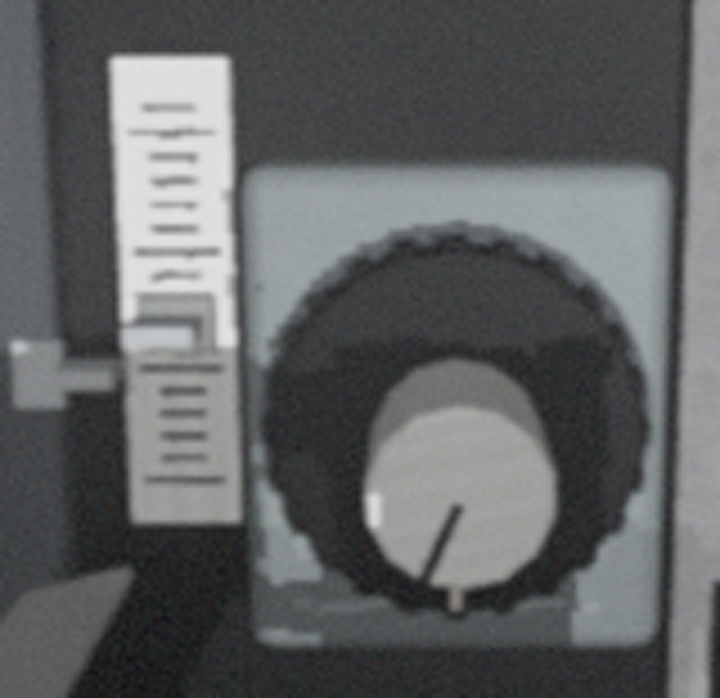

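View pics/w9b.png

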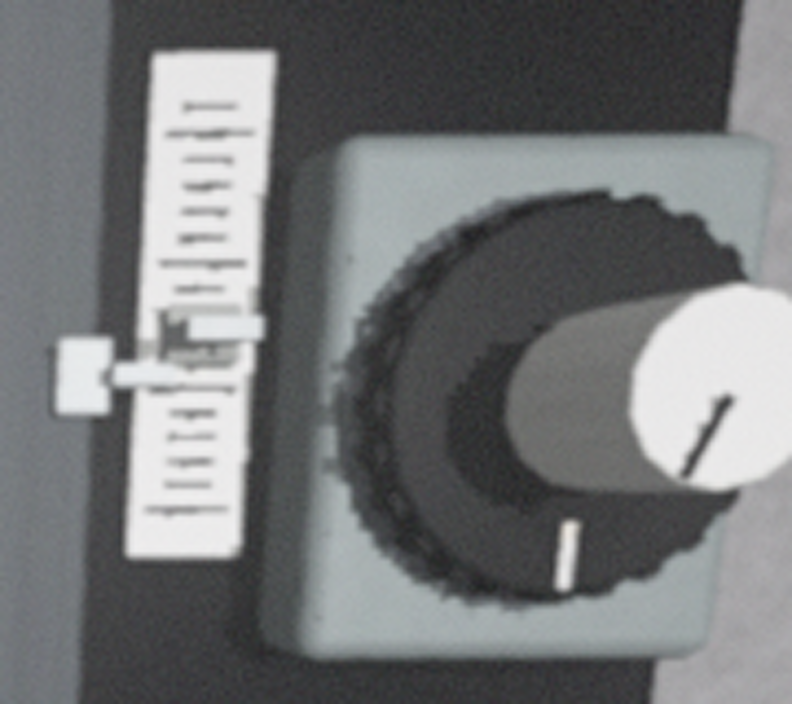

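```bash
cat >> h.py <<'E'
def gap(n,p,i,z=.046,yaw=-.117):
    P=ray(n,p,z);I=ray(n,i,z);d=(P-I)[:2];return d@[np.cos(yaw),np.sin(yaw)],P,I
E
python3 - <<'E'
from h import *
np.set_printoptions(precision=4,suppress=True)
f=lambda x0,y0,k:(lambda p:(x0+p[0]/k-.4,y0+p[1]/k-.4))
a=f(300,20,4.5);print('w1',gap('w1',a((120,385)),a((190,303))))
a=f(380,10,4.4);print('w9',gap('w9',a((150,374)),a((228,327))))
a=f(220,105,4.5);print('w10',gap('w10',a((95,375)),a((160,336))))
a=f(220,105,4.5);k=ray('w10',a((461,497)),.1125);print('knob',k,[np.linalg.norm(k-ray('w10',a(q),.1125)) for q in [(365,497),(557,497),(461,405),(461,592)]])
print('ring mark',ray('w9',f(380,10,4.4)((567,555)),.0685))
t=np.array([.5360,-.2928]);y=-.1163;x=np.array([np.cos(y),np.sin(y)]);yy=np.array([np.sin(y),-np.cos(y)])
d=k[:2]-t;print(d@x/.08,d@yy/.08)
E
```

```text
w1 (np.float64(-0.015933026112059486), array([ 0.5405, -0.2245,  0.046 ]), array([ 0.5547, -0.24  ,  0.046 ]))
w9 (np.float64(-0.008802826525872423), array([ 0.5471, -0.2253,  0.046 ]), array([ 0.5541, -0.2411,  0.046 ]))
w10 (np.float64(-0.00800506567074465), array([ 0.5481, -0.2264,  0.046 ]), array([ 0.5544, -0.2407,  0.046 ]))
knob [ 0.5324 -0.2981  0.1125] [np.float64(0.015731336918077456), np.float64(0.01572712782851917), np.float64(0.015422047728932206), np.float64(0.01638181774682381)]
ring mark [ 0.504  -0.2957  0.0685]
-0.03714591170501742 0.0715756999671981
```

The pressing also nudged the carriage: the pointer gap has gone from 15.9 mm to about 8.4 mm, and the knob mark turned with it. The ring mark is unmoved. Still before the index, so a turn of about 0.52 rad clockwise remains. Descending on the knob.

Call:
servo_tool:
  rows:
    - [[-0.03,0.065,0.4],0]
    - [[-0.03,0.065,0.7],0]
    - [[-0.03,0.065,0.7],0]
    - [[-0.03,0.065,0.7],0]
    - [[-0.03,0.065,0.7],0]

```text
time: 18.05
tool_pos: [0.5338, -0.2984, 0.137]
ee_rot: [3.141, -0.002, -0.116]
wrist_force: [0.8, -0.6, 0.6]
width: 0.0655
```

Call:
servo_tool:
  rows:
    - [[0,0,0.3],0]
    - [[0,0,0.6],0]
    - [[0,0,0.67],0]
    - [[0,0,0.67],0]
    - [[0,0,0.67],0]
    - [[0,0,0.67],0]

```text
time: 18.55
tool_pos: [0.5344, -0.2998, 0.0841]
ee_rot: [3.14, -0.004, -0.117]
wrist_force: [0.4, 0.3, 0.9]
width: 0.0661
```

Call:
servo_tool:
  rows:
    - [[-0.01,-0.02,0.05],0]
    - [[-0.01,-0.02,0.05],0]
    - [[-0.01,-0.02,0.05],0]

```text
time: 18.8
tool_pos: [0.5326, -0.2974, 0.078]
ee_rot: [3.141, -0.001, -0.117]
wrist_force: [-0.1, 0.6, 0.8]
width: 0.0658
```

Call:
servo_tool:
  rows:
    - [[0,0,0],0]
    - [[0,0,0],0]
    - [[0,0,0],0]
    - [[0,0,0],0]
    - [[0,0,0],0]
    - [[0,0,0],0]
    - [[0,0,0],0]
    - [[0,0,0],0]
  grip: 1

```text
time: 19.47
tool_pos: [0.5325, -0.2975, 0.0775]
ee_rot: [3.141, -0.0, -0.117]
wrist_force: [-0.1, -1.0, 0.1]
width: 0.0313
```

Firmly on the knob (31 mm opening) with almost no side force, so it's well centred. Turning clockwise in small rows.

Call:
servo_tool:
  rows:
    - [[0,0,0],0.04]
    - [[0,0,0],0.08]
    - [[0,0,0],0.12]
    - [[0,0,0],0.16]
    - [[0,0,0],0.2]
    - [[0,0,0],0.2]
    - [[0,0,0],0.2]

```text
time: 20.05
tool_pos: [0.5324, -0.2977, 0.0775]
ee_rot: [3.141, -0.0, -0.43]
wrist_force: [0.0, -0.9, -0.9]
width: 0.0315
```

```bash
python3 - <<'E'
from h import *
snap('wrist','w11');snap('side','s6');crop('s6',330,120,430,200,7,'s6a')
snap('scene','c6');crop('c6',190,170,290,250,7,'c6a')
E
```

```text
(no output)
```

View pics/w11.png

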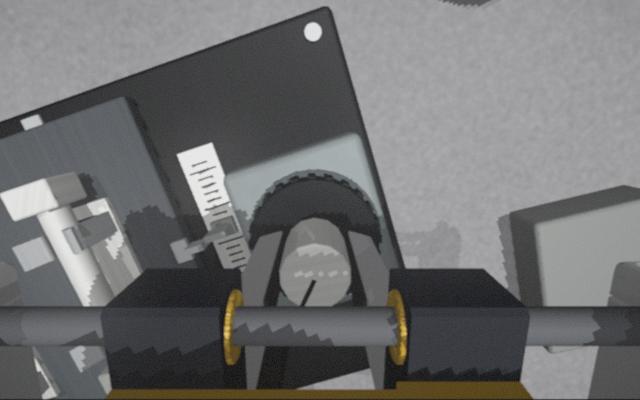

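View pics/s6a.png

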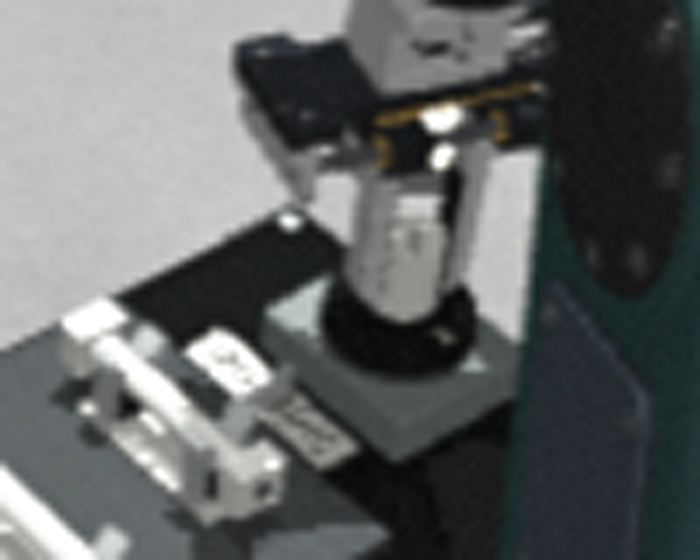

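View pics/c6a.png

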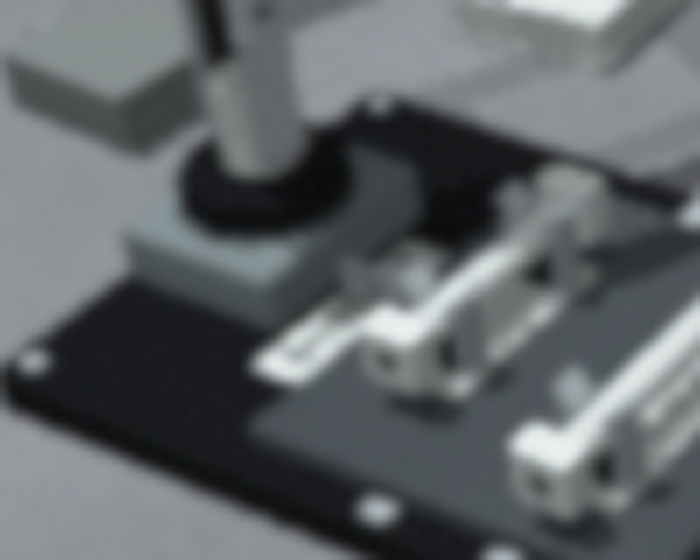

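```bash
python3 - <<'E'
from h import *
crop('w11',160,130,270,280,5,'w11a')
E
```

```text
(no output)
```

View pics/w11a.png

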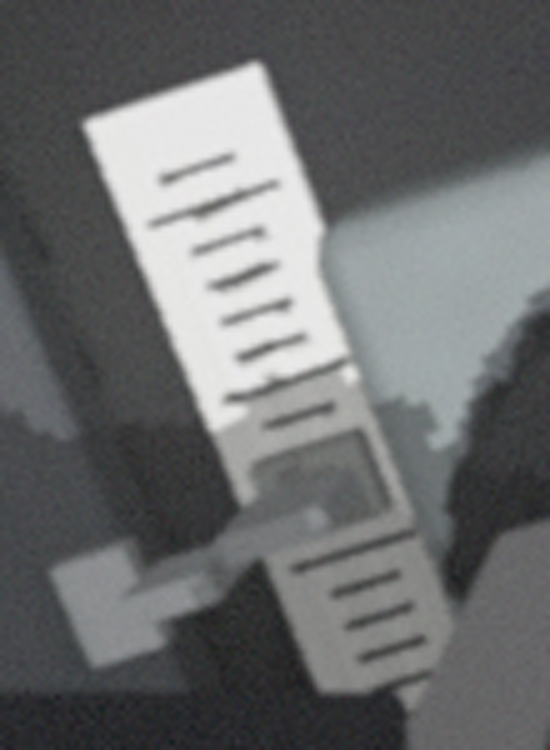

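Call:
servo_tool:
  rows:
    - [[0,0,0],0.03]
    - [[0,0,0],0.06]
    - [[0,0,0],0.1]
    - [[0,0,0],0.14]
    - [[0,0,0],0.14]
    - [[0,0,0],0.14]

```text
time: 20.7
tool_pos: [0.5323, -0.2978, 0.0775]
ee_rot: [3.141, -0.0, -0.649]
wrist_force: [-0.4, -2.2, -1.4]
width: 0.0316
```

Call:
servo_tool:
  rows:
    - [[0,0,0],0]
    - [[0,0,0],0]
    - [[0,0,0],0]
    - [[0,0,0],0]
  grip: -0.4

```text
time: 21.03
tool_pos: [0.5326, -0.2971, 0.0775]
ee_rot: [-3.141, 0.0, -0.65]
wrist_force: [1.0, -0.3, -0.2]
width: 0.0549
```

Call:
servo_tool:
  rows:
    - [[0,0,0],0]
    - [[0,0,0],0]
    - [[0,0,-0.5],0]
    - [[0,0,-1],0]
    - [[0,0,-1],0]
    - [[0,0,-1],0]

```text
time: 21.53
tool_pos: [0.5343, -0.2985, 0.1618]
ee_rot: [-3.141, -0.008, -0.651]
wrist_force: [-0.3, -0.3, -0.1]
width: 0.0657
```

Call:
servo_tool:
  rows:
    - [[-0.9,0,-0.4],-0.33]
    - [[-0.9,0,-0.4],-0.33]
    - [[-0.9,0,-0.4],-0.33]
    - [[-0.9,0,-0.4],-0.33]
    - [[-0.9,0,-0.4],-0.33]
    - [[-0.9,0,-0.4],-0.33]
    - [[-0.9,0,-0.4],-0.33]

```text
time: 22.12
tool_pos: [0.4749, -0.2536, 0.1882]
ee_rot: [-3.141, 0.002, -0.135]
wrist_force: [-0.6, 0.4, -0.1]
width: 0.0659
```

```bash
python3 - <<'E'
from h import *
from bench import robot
o=robot.get_obs();print(o['time'],o['tool_pos'],o['ee_rot'],o['width'],o['wrist_force'])
snap('wrist','w12')
E
```

```text
22.1167 [ 0.47487041 -0.25360558  0.1882497 ] [-3.14073166e+00  1.88490828e-03 -1.35224666e-01] 0.06589895708340936 [-0.63606411  0.38716759 -0.09386206]
```

View pics/w12.png

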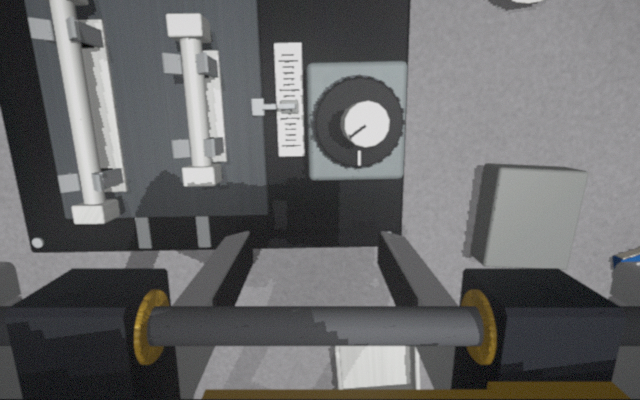

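```bash
python3 - <<'E'
from h import *
crop('w12',240,30,340,170,5.5,'w12a')
E
```

```text
(no output)
```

View pics/w12a.png

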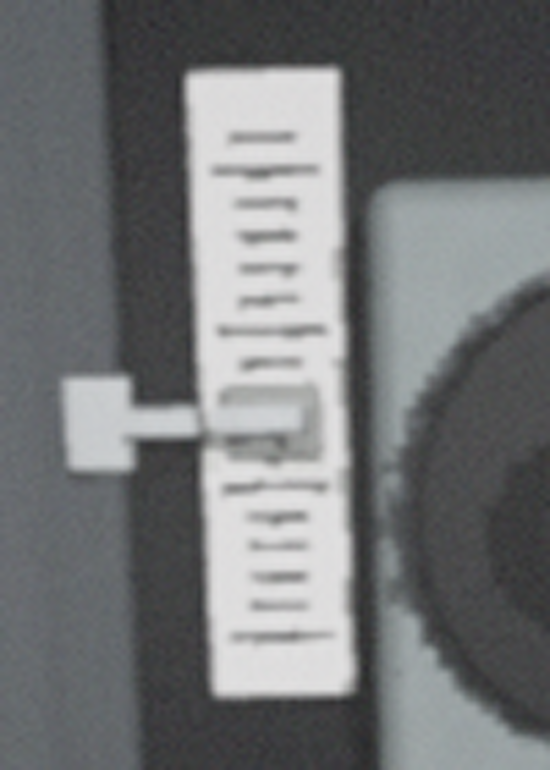

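```bash
python3 - <<'E'
from h import *
np.set_printoptions(precision=4,suppress=True)
a=lambda p:(240+p[0]/5.5-.4,30+p[1]/5.5-.4)
print(gap('w12',a((160,421)),a((265,417))))
P,Q=ray('w12',(187,26),.077),ray('w12',(201,176),.077);print('short',(P+Q)/2,np.linalg.norm(P-Q))
print('ring',ray('w12',(359.5,157.5),.0685))
snap('side','s7');crop('s7',280,110,440,240,5,'s7a');snap('scene','c7')
E
```

```text
(np.float64(-0.00028552901167904756), array([ 0.556, -0.225,  0.046]), array([ 0.5543, -0.2414,  0.046 ]))
short [ 0.5637 -0.1714  0.077 ] 0.1126442420592852
ring [ 0.5041 -0.2955  0.0685]
```

View pics/s7a.png

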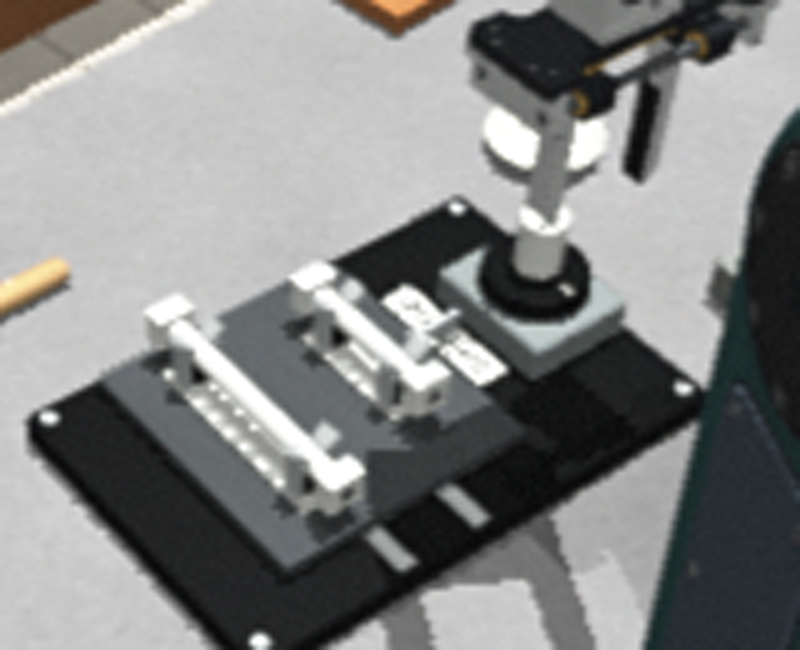

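View pics/c7.png

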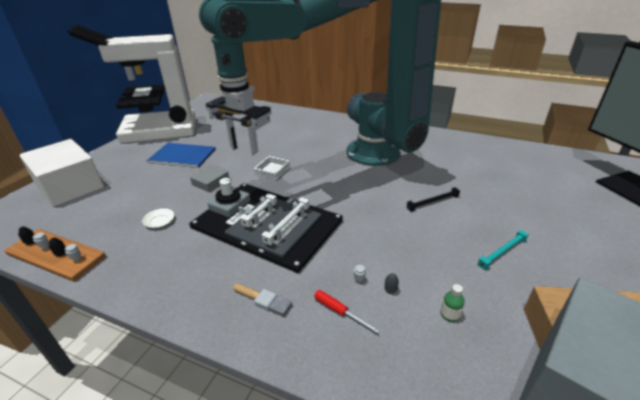

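The gap is -0.3 mm, both spindles are seated, the ring mark is unmoved and the bystanders are in place. The gripper is clear, so I'm handing in.

```bash
python3 - <<'E'
from bench import robot
print(robot.close_job(), robot.get_obs()['time'])
E
```

```text
the job is handed in; nothing more can be done
the job is handed in; nothing more can be done
```

I pressed the short and then the long spindle into their rails until each snapped onto its seat. I then turned only the inner knob, about 0.53 rad clockwise in total, backed off and handed the job in at about 22 s. No verdict was reported.

**Last checks**
- **Spindles:** before the knob was turned, all four end-block tops measured about 73–77 mm above the bench. Home is 77 mm, and they would be at 91 mm if still on the lips. After the turn I measured only the short spindle, whose end-block spacing still fits the home height. The long spindle was judged by eye as unchanged.
- **Pointer:** it measured 0.3 mm short of the index along the feed direction, against the 3 mm allowed.
- **Ring, marker and bystanders:** the ring mark and index marker were where they started, within about 1 mm, and no bystander had visibly moved.

**What disagreed:** pressing the spindles in moved the carriage about 7 mm towards the index, and the knob turned with it. So when I gripped the knob the pointer gap was about 8.4 mm instead of the original 15.9 mm. That was still short of the index, and the fingers turned the knob through the rest. The cameras disagreed with each other by 2–3 mm, which was within the tolerances.

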